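# Fetch the bottle from the two-bay locked case

## Robot

A 6-joint arm with a two-finger parallel gripper is mounted at the origin on a cart in front of the work surface, level with it; the furniture and walls round the work are solid. World frame = base frame: x ahead of the robot, y to its left, z up, the work surface at z = 0. Lengths are in mm, angles in rad, forces in N, time in s.
With the tool pointing down it reaches from about 300 to 775 mm from the base axis. Payload 14.6 kg.
Tool frame: the origin (TCP) lies midway between the tips of the shut fingers; the grasp point (between the pads) lies 19 mm behind it; z points along the fingers, y is the direction in which the jaws open and shut (so a half turn about z gives the same grasp; the last joint's range is limited). The gripper opens to 85 mm and grips with 20 to 120 N. Pads are 22 mm wide; open, the fingers measure 114 mm over their backs; the gripper's body (76 mm by 85 mm) begins 54 mm behind the grasp point. The pads swing forward as they close: fully open they stand 13 mm farther back than shut.
Start: joints at [-1.389, 0.3, 1.521, -0, 1.321, -0.067], TCP at [135.426, -533.056, 231.281] pointing down, gripper open.
Joint ranges: [-3.03, 3.03], [-0.79, 2.21], [0.23, 2.52], [-1.04, 4.18], [0, 3.07], [-2.55, 2.55]. Speed limits (rad/s): [2.22, 2.22, 2.57, 3.14, 3.14, 3.14].

## Interface

Orientations are given as a unit quaternion [w, x, y, z].
In Python, from cell import bot, capture, workorder gives the robot as it stands.
- The arm moves only by the shell command python3 -m crank 'ROWS' [FORCE]. ROWS is JSON, one flat list of numbers, 7 for each row, row after row: the shift along the tool's x, y, z in mm, then the turn, a rotation vector about the tool's x, y, z in degrees, then the closure, from -1 (fully open) to 1 (shut), so that 0 is half open. In form: [dx, dy, dz, wx, wy, wz, fingers, dx, dy, dz, wx, wy, wz, fingers, ...]. A call has 1 to 12 rows; each row is the pose to reach, as a shift and turn from the pose measured when the call began, along the tool's axes at that moment; what a row does not reach only later rows make up. A row lasts 1/12 s, in which the tool goes at most 41.7 mm and 7.16 degrees, less where a joint would pass 70% of its speed; a pose out of reach is approached as far as the arm can. A call with a gripper value outside its range is refused whole. The fingers move at their own pace and stop on an object; FORCE is the grip in N (left out, the last holds). Time passes only in rows, so rows that repeat a pose let the fingers close. It gives the time, the measured TCP pose, the force and the opening at its end, in the units of the state.
- bot.get_state(): the state, without advancing time (a new reading comes with each control period).
- capture(name): name is "scene" or "top" or "wrist"; returns a dict with "frame" (384x512x3 uint8, blue, green, red), "fx", "fy", "cx", "cy" (pixels), "rvec" (rotation vector, rad) and "tvec" (3), from world to camera coordinates, as OpenCV has them. Camera axes: x right, y down, z forward; pixel columns grow to the right and rows downward; lengths in mm; the calibration is good to about 2 mm. The wrist camera is an equidistant fisheye: a pixel r from the principal point sees the ray r / f radians off the axis. A picture is of the moment at which its call begins. There is no depth.
- workorder.close_job(): hands the job in, once; it reports no verdict.
The state is a dict: "clock": time; "joints": joint angles; "joint_velocities": joint speeds; "joint_torque": joint torques, N m; "ee_pos": TCP position; "tcp_rot": TCP orientation; "contact_force": force on the tool from outside, world axes, zero at the start; "ft_torque": the same for the moment, N m; "finger_gap": finger opening in mm.
Only numpy, scipy, OpenCV 4.12 (cv2) and the standard library are available. Lean on these libraries where they do the work, as an engineer would, in place of code of your own. Each camera call takes 0.05 s, during which the arm holds its last target.

## Task

One bay of the sloping two-bay case holds the screw-cap bottle, the other holds a beaker. Turn the wing fastener on the lid over the bottle a full quarter turn to unlocked, then swing that lid up as far as it goes and leave it standing open, and carry the bottle upright to the square steel tray and set it down in it, without dropping it. Keep the other bay locked and shut, and leave its beaker and the marker and the roll of tape on the bench where they are.

Things in the scene. Friction and masses are not known exactly. Their poses are not given: they have to be found in the camera images.
- case: Grey two-bay case fixed to the bench, 170 deep x 325 wide, under two clear lids. Origin: centre of its underside; x from front (low, to the robot) to back, y to its left, z up. Front 97 mm high, back 195; top slopes 30 degrees. Floor 6 thick. Bay centres at y = +80 (left) and -80 (right), each 150 wide inside. A 50 mm wide keeper lip reaches 18 mm inward behind each bay's front edge.
- lid_left_hinge (a point): Middle of the left lid's hinge line (parallel to the case's y), top back edge of the case; case frame (85, 80, 195) mm. The lid, 0.2 kg, is a clear plate with aluminium rim, 146 mm wide, reaching 198 mm down the slope; its outer face lies 6 mm outside the slope plane through this point.
- lid_right_hinge (a point): The same for the right lid; case frame (85, -80, 195) mm.
- lid_left (a joint): Left lid, rad: 0 shut, 1.4 open at its stop: its front edge then points 50 degrees up to the front and overhangs the bay, so reach in tilted from the front. Stiff hinge: stays where left; takes about 4 to 7 N at the wing. It cannot rise while its wing is locked.
- lid_right (a joint): The same for the right lid.
- wing_left_grip (a point): Grip point of the left lid's wing fastener, on its axis, 26 mm above the lid's outer face, 150 mm down the slope from the hinge; z is the turning axis (outward from the lid), y runs along the blade. Black blade 60 long, 10 thick, its top 38 mm above the lid, on a disc 34 in diameter, 6 high. It stays on the lid and serves as its handle.
- wing_right_grip (a point): The same for the right lid.
- wing_left (a joint): Left wing angle in rad: 0 locked (blade across, parallel to the hinge), grows counter-clockwise seen from outside the lid, 1.571 unlocked at its stop (blade pointing up the slope). The tongue below the lid lets go of the keeper at about 1.0 rad. Turns with about 0.06 N m and stays where left.
- wing_right (a joint): The same for the right wing.
- bottle: White screw-cap bottle, 118 mm high, body 58 mm diameter, cap 36 mm diameter from 98 to 118 mm height; 0.18 to 0.33 kg. Origin: centre of its base, z up. Starts upright on the floor of one bay, near its centre.
- beaker: Clear beaker, 58 mm diameter, 70 mm high, standing in the other bay. Origin: centre of its base. To be left alone.
- tray: Square steel tray fixed on the bench, 150 x 150 mm, 12 mm high, wall 4 mm, floor 4 mm thick. Origin: centre of its underside; x and y along its sides, z up.
- marker: Marker pen lying on the bench, 117 mm long, 14 mm high. To be left alone.
- label_tape: Roll of tape lying flat, 55 mm diameter, 18 mm high. To be left alone.

How it is judged:
By the outcome, as a careful person would: the job done as asked, in the order asked, and still so for the second after the job is handed in, with the robot touching nothing.
It also fails if it takes over 61 s, if anything falls off the work surface, if the arm or the gripper's body presses on something with over 40 N, if the wrist force passes 120 N, or if a joint passes its speed limit or range.

## Working session

There is one attempt and no reset: what is moved stays moved. The work goes in short steps, Python scripts to look and compute and a shell command to move; the robot and the scene stay as the last step left them, time stands still between calls to the robot, and variables do not carry over. Pictures are saved under pics/ and viewed, and the job is handed in when it is done.

```bash
ls -la; mkdir -p pics; python3 - <<'E'
from cell import bot,capture
import cv2
print(bot.get_state())
for n in ["scene","top","wrist"]:
    c=capture(n); cv2.imwrite(f"pics/{n}0.png",c["frame"]); print(n,{k:v for k,v in c.items() if k!="frame"})
E
```

```text
total 12
drwxr-xr-x  3 agent agent 4096 Dec  7 14:31 .
drwxr-xr-x 23 root  root  4096 Dec  7 14:31 ..
drwxr-xr-x  2 agent agent 4096 Dec  7 14:31 pics
{'clock': 0.0, 'joints': array([-1.38858631e+00,  3.00471311e-01,  1.52161839e+00, -1.31222718e-05,
        1.32070100e+00, -6.66089704e-02]), 'joint_velocities': array([ 1.19213678e-03,  1.36105096e-03, -2.80707387e-04, -8.05335148e-05,
        2.94306500e-04,  6.31976664e-05]), 'joint_torque': array([-4.17250185e-04, -5.43498051e+01, -3.61791873e+01, -9.78546132e-05,
        4.03125276e-03,  2.99715077e-05]), 'ee_pos': array([ 135.38694746, -532.81997578,  230.70541662]), 'tcp_rot': array([-5.97659116e-04,  9.92270736e-01,  1.24090405e-01, -4.09502007e-05]), 'contact_force': array([-0.61400024,  0.15510859,  0.00387209]), 'ft_torque': array([-0.01323593, -0.00794986,  0.01830445]), 'finger_gap': 85.55130753814939}
scene {'fx': 435.5310159701998, 'fy': 435.5310159701998, 'cx': 258.940067927382, 'cy': 185.2272731175993, 'rvec': array([ 2.34959633, -0.08443026,  0.03882872]), 'tvec': array([-566.95607305,  158.95246217, 1124.32899112])}
top {'fx': 463.81180369823767, 'fy': 463.81180369823767, 'cx': 258.58152414907664, 'cy': 186.97415768200312, 'rvec': array([ 2.16254701, -2.20263449,  0.11222927]), 'tvec': array([  68.39094324,  580.92704268, 1345.53477781])}
wrist {'fx': 297.3186396354542, 'fy': 297.3186396354542, 'cx': 254.99274771550643, 'cy': 193.43890391207023, 'rvec': array([-2.29946508,  1.78563026,  0.25314358]), 'tvec': array([-550.07814324,  -36.95080406,  379.15544529])}
```

View pics/scene0.png

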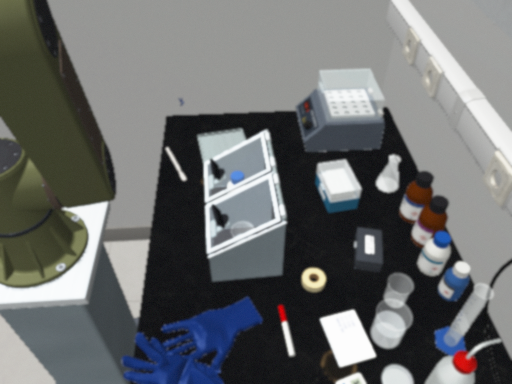

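View pics/top0.png

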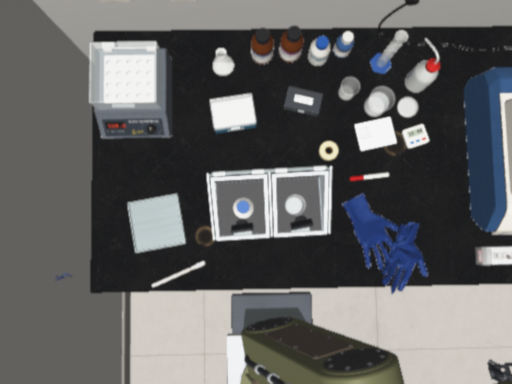

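View pics/wrist0.png

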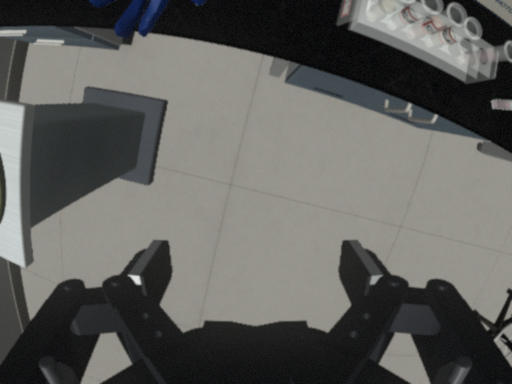

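The top view shows the blue bottle cap at about (242,208) in the left bay (+y) and the beaker at (295,205) in the right bay. The wings are at (244,225) and (299,226), and the tray is at (157,222). I'll zoom in before measuring.

```bash
python3 - <<'E'
import cv2
a=cv2.imread("pics/top0.png")[155:285,115:345]; b=cv2.imread("pics/scene0.png")[120:290,155:300]
cv2.imwrite("pics/t0z.png",cv2.resize(a,None,fx=3.4,fy=3.4,interpolation=2)); cv2.imwrite("pics/s0z.png",cv2.resize(b,None,fx=3.5,fy=3.5,interpolation=2))
E
```

```text
(no output)
```

View pics/t0z.png

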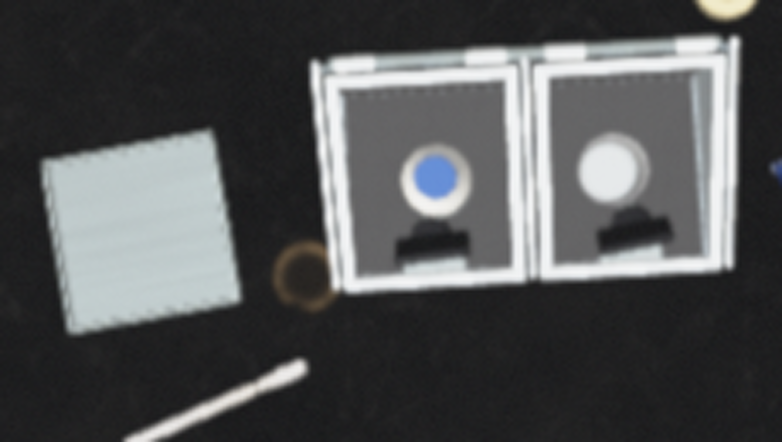

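View pics/s0z.png

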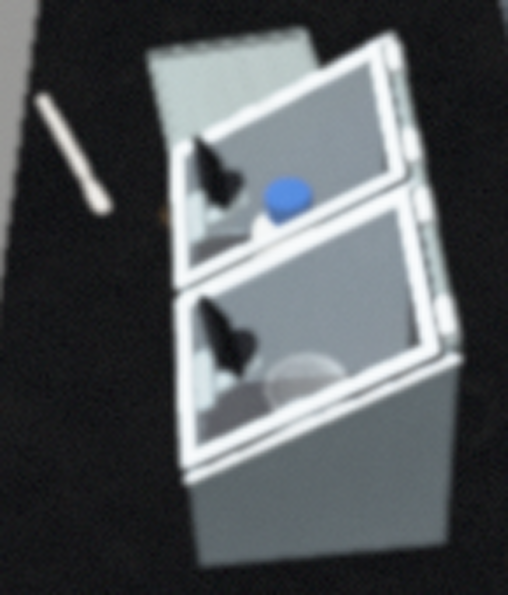

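```bash
cat > h.py <<'E'
import numpy as np,cv2
from scipy.spatial.transform import Rotation as R
from cell import bot,capture
def cam(c):
    Rm=cv2.Rodrigues(np.array(c["rvec"]))[0]; return Rm,-Rm.T@np.array(c["tvec"])
def ray(c,uv,fish=False):
    Rm,o=cam(c); x=(uv[0]-c["cx"])/c["fx"]; y=(uv[1]-c["cy"])/c["fy"]
    if fish:
        t=np.hypot(x,y); s=np.sin(t)/t if t>1e-9 else 1; d=np.array([x*s,y*s,np.cos(t)])
    else: d=np.array([x,y,1.]); d/=np.linalg.norm(d)
    return o,Rm.T@d
def plane(c,uv,z,fish=False):
    o,d=ray(c,uv,fish); return o+d*(z-o[2])/d[2]
def tri(rs):
    A=sum(np.eye(3)-np.outer(d,d) for o,d in rs); b=sum((np.eye(3)-np.outer(d,d))@o for o,d in rs)
    p=np.linalg.solve(A,b); return p,[np.linalg.norm((np.eye(3)-np.outer(d,d))@(p-o)) for o,d in rs]
def proj(c,P,fish=False):
    Rm,o=cam(c); p=Rm@(np.array(P)-o)
    if fish:
        r=np.hypot(*p[:2]); t=np.arctan2(r,p[2]); return np.array([c["cx"]+c["fx"]*t*p[0]/r,c["cy"]+c["fy"]*t*p[1]/r])
    return np.array([c["cx"]+c["fx"]*p[0]/p[2],c["cy"]+c["fy"]*p[1]/p[2]])
np.set_printoptions(precision=2,suppress=True)
E
python3 - <<'E'
from h import *
s=capture("scene");t=capture("top")
S=lambda u,v:(u/3.5+155-.4,v/3.5+120-.4); T=lambda u,v:(u/3.4+115-.4,v/3.4+155-.4)
f=plane(s,S(200,565),0);b=plane(s,S(447,543),0);print("case right side",f,b,np.linalg.norm(b-f),np.degrees(np.arctan2(*(b-f)[1::-1])))
for n,a,q in [("hinge back right",S(462,357),T(740,40)),("front right",S(186,480),T(730,268)),("front left",S(178,150),T(340,290)),("wingL",S(216,172),T(434,246)),("wingR",S(226,330),T(636,232))]:
    print(n,tri([ray(s,a),ray(t,q)]))
def blob(c,lo,hi,roi):
    h=cv2.cvtColor(c["frame"],cv2.COLOR_BGR2HSV);m=cv2.inRange(h,lo,hi);k=np.zeros_like(m);k[roi[0]:roi[1],roi[2]:roi[3]]=1;m*=k
    M=cv2.moments(m,True);return M["m10"]/M["m00"],M["m01"]/M["m00"],M["m00"]
bs=blob(s,(100,100,80),(130,255,255),(160,190,220,255));bt=blob(t,(100,80,80),(130,255,255),(190,225,225,260))
print(bs,bt,tri([ray(s,bs[:2]),ray(t,bt[:2])]))
for z in (12,):
  for p in [(42,160),(212,130),(242,300),(68,334)]: print("tray",plane(t,T(*p),z))
E
```

```text
case right side [ 444.25 -134.75   -0.  ] [ 616.39 -129.09    0.  ] 172.23632338965695 1.881752191782842
hinge back right (array([ 616.82, -131.39,  202.01]), [np.float64(0.24958456912675667), np.float64(0.24958456912678925)])
front right (array([ 442.55, -135.1 ,   99.23]), [np.float64(0.016641460974149327), np.float64(0.016641460974146538)])
front left (array([432.  , 183.06, 101.49]), [np.float64(1.0967480047583993), np.float64(1.0967480047584743)])
wingL (array([465.35, 105.2 , 147.03]), [np.float64(0.4665810944385724), np.float64(0.466581094438494)])
wingR (array([472.45, -53.61, 150.63]), [np.float64(0.37135672076931636), np.float64(0.3713567207693068)])
(236.71544715447155, 176.130081300813, 123.0) (242.61739130434782, 206.54782608695652, 115.0) (array([518.99, 103.82, 118.9 ]), [np.float64(1.6932040968880147), np.float64(1.6932040968877562)])
tray [546.5  448.61  12.  ]
tray [570.09 300.62  12.  ]
tray [421.85 275.18  12.  ]
tray [395.57 425.31  12.  ]
```

```bash
cat >> h.py <<'E'
def st():
    s=bot.get_state(); q=s["tcp_rot"]; return s,np.array(s["ee_pos"]),R.from_quat([q[1],q[2],q[3],q[0]])
def plan(P,Rt,frm=None):
    s,p,r=st()
    if frm: p,r=frm
    return np.r_[r.inv().apply(np.array(P)-p),(r.inv()*Rt).as_rotvec(degrees=True)].round(1)
def tool(tilt,yaw,spin=0):
    """tilt deg forward of straight down in heading yaw; spin 0: tool x=left, y=forward-ish"""
    b=np.array([[0,1,0],[1,0,0],[0,0,-1.]]).T  # columns x=(0,1,0) y=(1,0,0) z=(0,0,-1)
    return R.from_euler('z',yaw,degrees=True)*R.from_euler('y',-tilt,degrees=True)*R.from_matrix(b)*R.from_euler('z',spin,degrees=True)
def case(p,c=(524,29.5),yaw=2.2):
    a=np.radians(yaw);return np.array([c[0]+p[0]*np.cos(a)-p[1]*np.sin(a),c[1]+p[0]*np.sin(a)+p[1]*np.cos(a),p[2]])
E
python3 - <<'E'
from h import *
s,p,r=st();print(r.as_matrix());print(tool(30,2.2).as_matrix())
c=capture("wrist");Rm,o=cam(c);print("cam in tool",r.inv().apply(o-p),r.as_matrix().T@Rm.T)
print(plan((400,-200,320),tool(0,-25)))
print(case((-60.9,80,147.7)))
W=case((-60.9,80,147.7));Rt=tool(30,2.2);print("standoff tgt",W+Rt.apply([0,0,-150]))
E
```

```text
[[ 0.97  0.25 -0.  ]
 [ 0.25 -0.97  0.  ]
 [ 0.   -0.   -1.  ]]
[[-0.04  0.87  0.5 ]
 [ 1.    0.03  0.02]
 [ 0.    0.5  -0.87]]
cam in tool [  69.69    0.72 -142.89] [[ 0.   -0.96 -0.28]
 [ 1.    0.   -0.  ]
 [ 0.   -0.28  0.96]]
[ 338.4 -257.6  -88.8   -0.    -0.   -50.7]
[460.07 107.1  147.7 ]
standoff tgt [385.13 104.22 277.6 ]
```

```bash
python3 -m crank '[85,-64,-22,0,0,-7,-1,170,-129,-44,0,0,-14,-1,250,-193,-66,0,0,-21,-1,338,-258,-89,0,0,-28,-1,338,-258,-89,0,0,-35,-1,338,-258,-89,0,0,-42,-1,338,-258,-89,0,0,-50,-1,338,-258,-89,0,0,-50,-1,338,-258,-89,0,0,-50,-1,338,-258,-89,0,0,-50,-1,338,-258,-89,0,0,-50,-1]' 40; python3 - <<'E'
from h import *
s,p,r=st();print(s["clock"],p,s["joints"])
W=case((-60.9,80,147.7));Rt=tool(30,2.2);print(plan(W+Rt.apply([0,0,-130]),Rt))
E
```

```text
clock: 1.22
ee_pos: [401.4, -196.6, 321.4]
tcp_rot: [0.0, 0.846, 0.533, 0.001]
contact_force: [0.0, -0.4, -0.4]
finger_gap: 85.6
1.2167 [ 401.41 -196.6   321.43] [-0.54  0.01  1.65  0.    1.48 -0.09]
[ 268.9 -135.9   61.2  -29.3    7.3  -27.2]
```

```bash
python3 -m crank '[269,-136,61,-29.3,7.3,-27.2,-1,269,-136,61,-29.3,7.3,-27.2,-1,269,-136,61,-29.3,7.3,-27.2,-1,269,-136,61,-29.3,7.3,-27.2,-1,269,-136,61,-29.3,7.3,-27.2,-1,269,-136,61,-29.3,7.3,-27.2,-1,269,-136,61,-29.3,7.3,-27.2,-1,269,-136,61,-29.3,7.3,-27.2,-1,269,-136,61,-29.3,7.3,-27.2,-1,269,-136,61,-29.3,7.3,-27.2,-1]' 40; python3 - <<'E'
from h import *
s,p,r=st();print(s["clock"],p,s["joints"])
c=capture("wrist");cv2.imwrite("pics/w1.png",c["frame"])
np.savez("w1.npz",**{k:v for k,v in c.items()})
W=case((-60.9,80,147.7));print(proj(c,W,True), [proj(c,case(q),True).round(0) for q in [(85,80,195),(-85,162.5,97),(-85,0,97),(85,162.5,195)]])
E
```

```text
clock: 2.05
ee_pos: [394.8, 105.8, 260.3]
tcp_rot: [0.179, 0.668, 0.697, 0.187]
contact_force: [-0.4, -0.4, -0.6]
finger_gap: 85.3
2.05 [394.79 105.85 260.3 ] [ 0.23 -0.32  2.15 -0.13  0.81  0.25]
[255.32 186.19] [array([388., 180.]), array([210., 100.]), array([215., 247.]), array([393., 107.])]
```

View pics/w1.png

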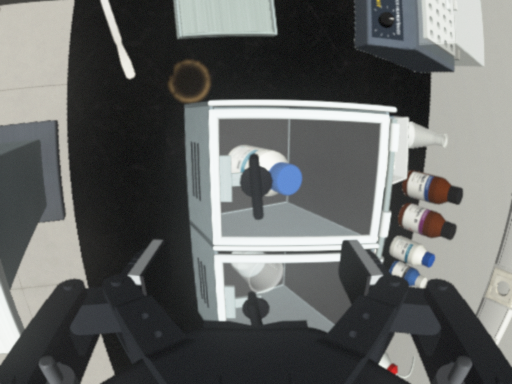

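The wing blade runs from about (254,155) to (258,217), centred near (256.5,186). My prediction was (255,186), so the case pose is good. Next I check the blade angle and move closer for a second view.

```bash
python3 - <<'E'
from h import *
c=capture("wrist");g=cv2.cvtColor(c["frame"],cv2.COLOR_BGR2GRAY)
m=(g[140:232,235:280]<45).astype(np.uint8)
n,l,s,ce=cv2.connectedComponentsWithStats(m);print(s,ce)
k=1+np.argmax(s[1:,4]);ys,xs=np.where(l==k)
pts=np.c_[xs+235,ys+140].astype(np.float32)
sel=pts[np.abs(pts[:,1]-186)>17];print(cv2.fitLine(sel,2,0,.01,.01).ravel(),sel.min(0),sel.max(0),cv2.minAreaRect(pts))
n_=np.array([-.5,0,.866]);G=np.array([-60.9,80,147.7])
for h in(-12,0,12):print(h,[proj(c,case(G+n_*h+[0,e,0]),True) for e in(-30,0,30)])
s,p,r=st();W=case(G);Rt=tool(30,2.2);print(plan(W+Rt.apply([0,0,-70]),Rt))
cv2.imwrite("pics/w1z.png",cv2.resize(c["frame"][90:260,180:420],None,fx=3.2,fy=3.2,interpolation=2))
E
```

```text
[[   0    0   45   92 4140]] [[22.  45.5]]Traceback (most recent call last):
  File "<stdin>", line 5, in <module>
    return _wrapfunc(a, 'argmax', axis=axis, out=out, **kwds)
    return bound(*args, **kwds)
ValueError: attempt to get argmax of an empty sequence
```

```bash
cat > wing.py <<'E'
from h import *
import sys
def wing(c,roi,th=75):
    y0,y1,x0,x1=roi;g=cv2.cvtColor(c["frame"],cv2.COLOR_BGR2GRAY)
    m=(g[y0:y1,x0:x1]<th).astype(np.uint8)
    n,l,s,ce=cv2.connectedComponentsWithStats(m);k=1+np.argmax(s[1:,4]);ys,xs=np.where(l==k)
    return np.c_[xs+x0,ys+y0].astype(np.float32)
E
python3 - <<'E'
from wing import *
c=dict(np.load("w1.npz"));g=cv2.cvtColor(c["frame"],cv2.COLOR_BGR2GRAY);print(g[170,245:270],g[160,240:270])
pts=wing(c,(140,232,235,280))
v=cv2.minAreaRect(pts);print(v,pts.min(0),pts.max(0))
sel=pts[np.abs(pts[:,1]-186)>17];print(cv2.fitLine(sel,2,0,.01,.01).ravel())
n_=np.array([-.5,0,.866]);G=np.array([-60.9,80,147.7])
for h in(-12,0,12):print(h,[proj(c,case(G+n_*h+[0,e,0]),True) for e in(-30,0,30)])
W=case(G);Rt=tool(30,2.2);print(plan(W+Rt.apply([0,0,-70]),Rt))
cv2.imwrite("pics/w1z.png",cv2.resize(c["frame"][90:260,180:420],None,fx=3.2,fy=3.2,interpolation=2))
E
```

```text
[ 85  74  71  67  61  60  58  61  60  62  61  60  57  56  56  61  66  68
  64  67  70 100 153 183 172] [220 228 228 208 188 182 177 186 164 106  60  58  60  59  59  57  58  62
 117 216 246 249 249 250 249 249 250 249 250 249]
((254.807373046875, 186.1422119140625), (30.363096237182617, 60.34306335449219), 16.699243545532227) [241. 155.] [271. 218.]
[  0.08   1.   255.77 186.95]
-12 [array([255.19, 211.88]), array([255.32, 183.17]), array([255.45, 153.04])]
0 [array([255.18, 215.94]), array([255.32, 186.19]), array([255.46, 154.84])]
12 [array([255.17, 220.33]), array([255.31, 189.47]), array([255.46, 156.79])]
[ 0.3 -0.3 60.2  0.  -0.   0. ]
```

View pics/w1z.png

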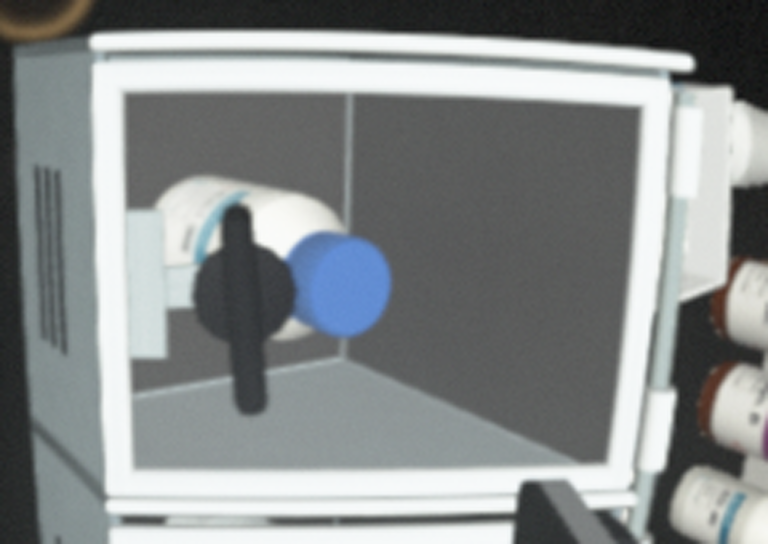

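```bash
python3 - <<'E'
from h import *
c=dict(np.load("w1.npz"))
d=np.array([-.866,0,-.5]);n=np.array([-.5,0,.866]);H=np.array([85,80,195.])
for yw in(2.2,3,4):
  print(yw,[proj(c,case(H+d*l+n*6+[0,y,0],yaw=yw),True) for l,y in((198,73),(198,-73),(5,73),(5,-73))], [proj(c,case(H+d*150+n*38+[0,y,0],yaw=yw),True) for y in(30,-30)])
E
```

```text
2.2 [array([207.69, 109.13]), array([212.08, 243.65]), array([391.48, 115.13]), array([378.13, 241.78])] [array([255.47, 155.79]), array([255.18, 218.1 ])]
3 [array([205.72, 110.42]), array([212.06, 244.67]), array([390.43, 114.03]), array([378.22, 240.97])] [array([254. , 156.9]), array([254.55, 219.1 ])]
4 [array([203.28, 112.09]), array([212.06, 245.93]), array([389.09, 112.67]), array([378.32, 239.96])] [array([252.17, 158.32]), array([253.78, 220.35])]
```

```bash
python3 -m crank '[0,0,35,0,0,-4,-1,0,1,70,0,0,-4,-1,0,1,70,0,0,-4,-1,0,1,70,0,0,-4,-1]' 40; python3 - <<'E'
from wing import *
s,p,r=st();print(p,s["joints"])
a=dict(np.load("w1.npz"));c=capture("wrist");np.savez("w2.npz",**c)
cv2.imwrite("pics/w2.png",c["frame"])
n=np.array([-.5,0,.866]);G=np.array([-60.9,80,147.7])
print([proj(c,case(G+n*12+[0,e,0]),True) for e in(-30,0,30)])
E
```

```text
clock: 2.48
ee_pos: [431.1, 104.3, 199.2]
tcp_rot: [0.185, 0.646, 0.719, 0.179]
contact_force: [-1.0, 1.0, 0.3]
finger_gap: 86.0
[431.07 104.3  199.23] [ 0.2  -0.15  2.16 -0.14  0.62  0.19]
[array([251.72, 251.5 ]), array([254.59, 212.11]), array([257.74, 168.66])]
```

View pics/w2.png

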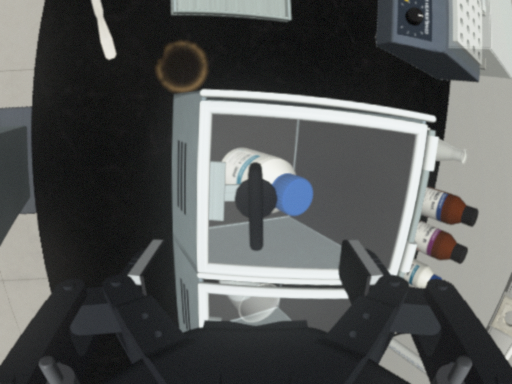

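```bash
python3 - <<'E'
from wing import *
a=dict(np.load("w1.npz"));c=dict(np.load("w2.npz"))
pa=wing(a,(140,232,235,280));pc=wing(c,(150,260,232,285))
def ends(p):
    y0,y1=p[:,1].min(),p[:,1].max();e=[p[np.abs(p[:,1]-y)<5][:,0].mean() for y in(y0,y1)];return (e[0],y0),(e[1],y1)
ea,ec=ends(pa),ends(pc);print(ea,ec)
P=[tri([ray(a,x,True),ray(c,y,True)]) for x,y in zip(ea,ec)];print(P)
m=(P[0][0]+P[1][0])/2;print("blade top mid",m)
n=np.array([-.5,0,.866]);G=np.array([-60.9,80,147.7]);print("pred",case(G+n*12))
s,p,r=st();print("in tool",r.inv().apply(m-p),"pred grip",r.inv().apply(case(G)-p))
E
```

```text
((np.float32(253.5), np.float32(155.0)), (np.float32(257.94446), np.float32(218.0))) ((np.float32(255.0), np.float32(163.0)), (np.float32(255.88), np.float32(249.0)))
[(array([480.41, 131.14, 107.26]), [np.float64(0.2710179690613296), np.float64(0.27101796906123293)]), (array([456.76,  79.83, 160.6 ]), [np.float64(0.10130435820490075), np.float64(0.10130435820494119)])]
blade top mid [468.58 105.48 133.93]
pred [454.08 106.87 158.09]
in tool [-0.47 -1.11 76.6 ] pred grip [ 1.49 -1.41 60.45]
```

The second view agrees with the predicted height: the near blade end comes out at z=160.6, against 158 predicted. The lateral error is about 1 mm, so I advance and close on the blade.

```bash
python3 -m crank '[0,-1,30,0,0,0,-1,0,-1,60,0,0,0,-0.6,0,-1,74,0,0,0,-0.2,0,-1,74,0,0,0,1,0,-1,74,0,0,0,1,0,-1,74,0,0,0,1,0,-1,74,0,0,0,1,0,-1,74,0,0,0,1,0,-1,74,0,0,0,1,0,-1,74,0,0,0,1]' 40; python3 - <<'E'
from h import *
s,p,r=st();print(p,s["joints"],s["contact_force"],s["ft_torque"],s["finger_gap"])
c=capture("wrist");cv2.imwrite("pics/w3.png",c["frame"])
E
```

```text
clock: 3.37
ee_pos: [466.8, 105.9, 137.6]
tcp_rot: [0.186, 0.646, 0.718, 0.18]
contact_force: [-15.0, -2.7, 12.9]
finger_gap: 9.3
[466.82 105.92 137.56] [ 0.18  0.04  2.15 -0.18  0.43  0.22] [-14.98  -2.66  12.94] [-0.3   1.29 -0.09] 9.276148049070846
```

View pics/w3.png

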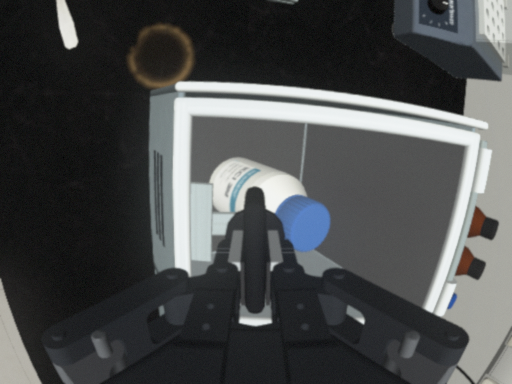

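Closed on the blade (gap 9.3 mm) with about 19 N of axial push. I'll back off 2 mm and turn part way first.

```bash
python3 -m crank '[0,0,-1,0,0,0,1,0,0,-2,0,0,-3,1,0,0,-2,0,0,-9,1,0,0,-2,0,0,-15,1,0,0,-2,0,0,-21,1,0,0,-2,0,0,-27,1,0,0,-2,0,0,-30,1,0,0,-2,0,0,-30,1]' 40; python3 - <<'E'
from h import *
s,p,r=st();print(p,s["joints"],s["contact_force"],r.inv().apply(s["contact_force"]),s["ft_torque"],s["finger_gap"],plan(p,tool(30,2.2,-90)))
E
```

```text
clock: 4.08
ee_pos: [466.1, 105.9, 139.7]
tcp_rot: [0.227, 0.436, 0.862, 0.126]
contact_force: [15.9, 1.5, -17.7]
finger_gap: 9.1
[466.08 105.88 139.72] [ 0.18  0.04  2.15 -0.17  0.44 -0.31] [ 15.86   1.48 -17.66] [-2.03  4.55 23.26] [ 0.13 -0.5   0.14] 9.128800702415358 [  0.    0.    0.    0.    0.1 -55.9]
```

```bash
python3 -m crank '[0,0,1,0,0,-3,1,0,0,1,0,0,-9,1,0,0,1,0,0,-15,1,0,0,1,0,0,-21,1,0,0,1,0,0,-27,1,0,0,1,0,0,-33,1,0,0,1,0,0,-39,1,0,0,1,0,0,-45,1,0,0,1,0,0,-51,1,0,0,1,0,0,-56,1,0,0,1,0,0,-59,1,0,0,1,0,0,-59,1]' 40; python3 - <<'E'
from h import *
s,p,r=st();print(p,s["joints"],r.inv().apply(s["contact_force"]),r.inv().apply(s["ft_torque"]),s["finger_gap"],plan(p,tool(30,2.2,-90)))
c=capture("wrist");cv2.imwrite("pics/w4.png",c["frame"])
E
```

```text
clock: 5.08
ee_pos: [466.9, 106.9, 140.1]
tcp_rot: [0.261, -0.046, 0.964, -0.001]
contact_force: [5.1, 13.1, -4.5]
finger_gap: 9.2
[466.92 106.86 140.1 ] [ 0.19  0.04  2.15 -0.17  0.43 -1.34] [-3.23 12.71  6.74] [-1.99 -0.01  0.94] 9.181542297716144 [0.  0.  0.  0.1 0.2 3.2]
```

View pics/w4.png

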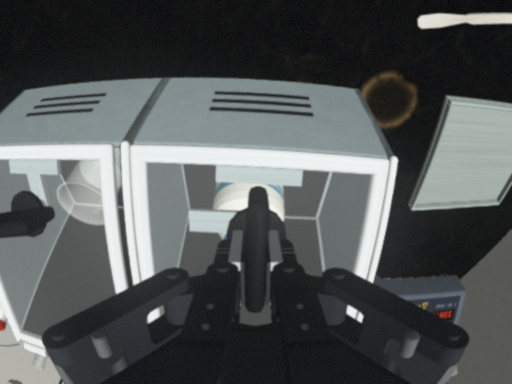

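Torque of 0.94 N m about the tool axis with the blade pointing up the slope means the wing is at its stop. Next I release the overturn and work out the lid arc.

```bash
python3 - <<'E'
from h import *
s,p,r=st()
yaw=2.4;H=case((85,80,195),yaw=yaw);print("hinge model",H)
a=np.radians(yaw);ex=np.array([np.cos(a),np.sin(a),0]);ey=np.array([-np.sin(a),np.cos(a),0]);ez=np.array([0,0,1.])
n=-.5*ex+.866*ez;up=.866*ex+.5*ez
v=p-H;print("TCP above slope plane",v@n,"down",-v@up,"lat",v@ey)
H2=p-v@n*n+150*up-(v@ey)*ey; print("hinge from tcp",H2)
d=32-(v@n)
Hh=H+(v@ey)*ey
def pose(al,tilt):
    q=R.from_rotvec(ey*np.radians(al)); piv=p+n*d
    P=Hh+q.apply(piv-Hh)
    Rt=tool(tilt,yaw,-90); return P+Rt.apply([0,0,d]),Rt
print("d",d)
for al,t in [(0,30),(5,25),(10,20),(15,15),(20,10),(25,5),(30,0),(35,-4),(40,-8),(45,-12),(50,-15),(55,-18),(60,-21),(65,-24),(70,-26),(75,-28),(80,-30),(82,-30)]:
    P,Rt=pose(al,t);print(al,t,P.round(0),plan(P,Rt))
np.savez("lid.npz",p=p,n=n,d=d,Hh=Hh,ey=ey,yaw=yaw)
E
```

```text
hinge model [605.58 112.99 195.  ]
TCP above slope plane 21.86979012043455 down 147.60710970241024 lat -0.33003610983402876
hinge from tcp [607.64 113.08 196.19]
d 10.130209879565449
0 30 [467. 107. 140.] [ 0.   0.   0.  -0.   0.2  2.9]
5 25 [463. 107. 152.] [ -2.5  -0.1 -12.8  -0.1   5.2   2.9]
10 20 [460. 107. 165.] [ -6.1  -0.3 -25.3  -0.3  10.2   2.9]
15 15 [457. 106. 178.] [-10.8  -0.5 -37.4  -0.4  15.2   2.9]
20 10 [457. 106. 191.] [-16.6  -0.8 -49.1  -0.5  20.2   2.8]
25 5 [457. 106. 204.] [-23.3  -1.2 -60.2  -0.6  25.2   2.8]
30 0 [458. 106. 217.] [-31.   -1.6 -70.7  -0.8  30.2   2.8]
35 -4 [461. 107. 230.] [-39.7  -2.  -80.4  -0.9  34.2   2.8]
40 -8 [464. 107. 242.] [-49.2  -2.5 -89.3  -1.   38.2   2.8]
45 -12 [469. 107. 254.] [-59.4  -3.  -97.4  -1.1  42.2   2.7]
50 -15 [475. 107. 266.] [ -70.4   -3.5 -104.3   -1.1   45.2    2.7]
55 -18 [482. 107. 277.] [ -82.    -4.1 -110.3   -1.2   48.2    2.7]
60 -21 [490. 108. 287.] [ -94.    -4.7 -115.2   -1.3   51.2    2.7]
65 -24 [499. 108. 297.] [-106.4   -5.4 -119.    -1.4   54.2    2.7]
70 -26 [509. 109. 305.] [-119.2   -6.  -121.6   -1.4   56.2    2.6]
75 -28 [519. 109. 313.] [-132.1   -6.6 -123.1   -1.5   58.2    2.6]
80 -30 [530. 110. 320.] [-145.1   -7.3 -123.4   -1.5   60.2    2.6]
82 -30 [535. 110. 322.] [-150.3   -7.6 -123.1   -1.5   60.2    2.6]
```

```bash
python3 -m crank '[0,0,0,0,0,1.5,1,-1,0,-6,0,2.5,1.5,1,-2.5,0,-13,0,5,1.5,1,-6,0,-25,0,10,1.5,1,-11,-0.5,-37,0,15,1.5,1,-16.5,-0.8,-49,0,20,1.5,1,-23,-1,-60,0,25,1.5,1,-31,-1.5,-71,0,30,1.5,1,-31,-1.5,-71,0,30,1.5,1]' 40; python3 - <<'E'
from h import *
s,p,r=st();print(p,s["joints"],s["contact_force"],r.inv().apply(s["contact_force"]),r.inv().apply(s["ft_torque"]),s["finger_gap"])
c=capture("scene");cv2.imwrite("pics/s5.png",cv2.resize(c["frame"][60:300,100:400],None,fx=2.5,fy=2.5,interpolation=2))
L=np.load("lid.npz");p0,n,d,Hh,ey,yaw=[L[k] for k in("p","n","d","Hh","ey","yaw")]
for al,t in [(35,-4),(40,-8),(45,-12),(50,-15),(55,-18),(60,-21),(65,-24),(70,-26),(75,-28),(80,-30),(82,-30)]:
    q=R.from_rotvec(ey*np.radians(al)); Rt=tool(t,float(yaw),-91.4);P=Hh+q.apply(p0+n*d-Hh)+Rt.apply([0,0,d]);print(al,plan(P,Rt))
E
```

```text
clock: 5.88
ee_pos: [458.9, 106.8, 219.9]
tcp_rot: [0.001, -0.03, 1.0, -0.009]
contact_force: [-8.0, 0.9, 1.5]
finger_gap: 9.2
[458.95 106.78 219.93] [ 0.16  0.13  1.75 -0.02  1.26 -1.46] [-8.05  0.94  1.48] [ 7.97  1.39 -1.51] [-0.48  1.41  0.38] 9.17062784228087
35 [ -2.3  -0.5 -11.2  -1.1   4.3  -0.4]
40 [ -6.1  -0.8 -23.7  -1.2   8.3  -0.4]
45 [-11.   -1.1 -35.7  -1.3  12.3  -0.5]
50 [-17.   -1.4 -47.3  -1.3  15.3  -0.5]
55 [-24.1  -1.7 -58.2  -1.4  18.3  -0.5]
60 [-32.1  -2.  -68.5  -1.4  21.3  -0.6]
65 [-40.9  -2.3 -78.   -1.5  24.3  -0.6]
70 [-50.7  -2.7 -86.6  -1.5  26.3  -0.6]
75 [-61.1  -3.  -94.3  -1.6  28.3  -0.6]
80 [ -72.2   -3.3 -101.1   -1.6   30.3   -0.6]
82 [ -77.    -3.4 -103.4   -1.6   30.3   -0.6]
```

View pics/s5.png

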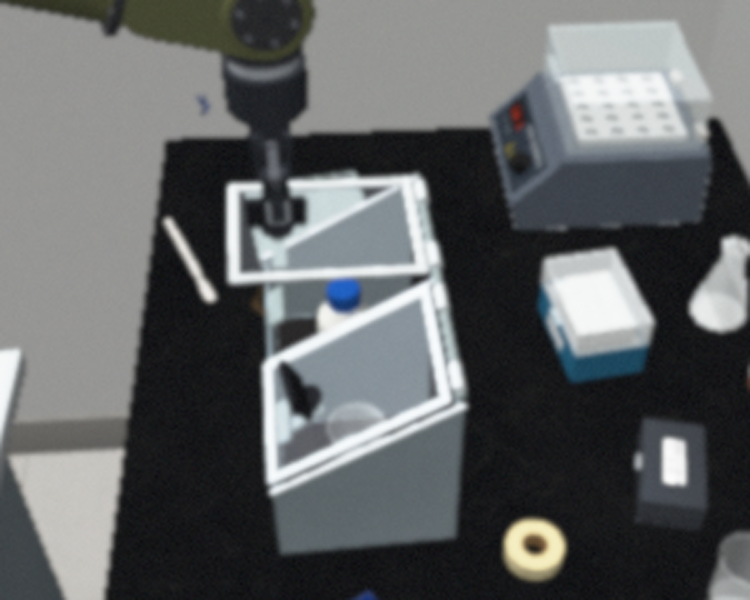

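The left lid has risen about 30° and is roughly level at zoomed (230–420, 180–280), with the gripper still on the wing. The right lid is still shut. I'll keep following the arc.

```bash
python3 -m crank '[-2.3,-0.5,-11,-1,4.3,-0.4,1,-6,-0.8,-24,-1,8.3,-0.4,1,-11,-1,-36,-1,12.3,-0.5,1,-17,-1.4,-47,-1,15.3,-0.5,1,-24,-1.7,-58,-1.3,18.3,-0.5,1,-32,-2,-68.5,-1.4,21.3,-0.6,1,-41,-2.3,-78,-1.5,24.3,-0.6,1,-51,-2.7,-86.6,-1.5,26.3,-0.6,1,-61,-3,-94.3,-1.6,28.3,-0.6,1,-61,-3,-94.3,-1.6,28.3,-0.6,1]' 40; python3 - <<'E'
from h import *
s,p,r=st();print(p,s["joints"],s["contact_force"],r.inv().apply(s["contact_force"]),r.inv().apply(s["ft_torque"]),s["finger_gap"])
L=np.load("lid.npz");p0,n,d,Hh,ey,yaw=[L[k] for k in("p","n","d","Hh","ey","yaw")]
for al,t in [(75,-28),(78,-28),(80,-30),(82,-30),(84,-30)]:
    q=R.from_rotvec(ey*np.radians(al)); Rt=tool(t,float(yaw),-91.4);P=Hh+q.apply(p0+n*d-Hh)+Rt.apply([0,0,d]);print(al,plan(P,Rt))
E
```

```text
clock: 6.77
ee_pos: [519.5, 109.3, 312.8]
tcp_rot: [-0.243, -0.032, 0.97, -0.002]
contact_force: [-2.0, 2.6, 5.0]
finger_gap: 9.3
[519.51 109.26 312.82] [ 0.12  0.49  1.14  0.04  2.   -1.51] [-1.96  2.61  4.95] [ 3.9   2.79 -3.5 ] [-0.43  1.02  0.45] 9.30324348227174
75 [ 0.4 -0.2 -0.   0.  -0.1 -0. ]
78 [-3.6 -0.3 -6.8  0.  -0.1 -0. ]
80 [ -6.1  -0.4 -11.3  -0.    1.9  -0. ]
82 [ -9.1  -0.4 -15.6  -0.    1.9  -0. ]
84 [-12.3  -0.5 -19.8  -0.    1.9  -0. ]
```

```bash
python3 -m crank '[-3.6,-0.3,-7,0,0,0,1,-6,-0.4,-11,0,1.9,0,1,-9,-0.4,-15.6,0,1.9,0,1,-9,-0.4,-15.6,0,1.9,0,1]' 40; python3 - <<'E'
from h import *
s,p,r=st();print(p,s["contact_force"],r.inv().apply(s["contact_force"]),r.inv().apply(s["ft_torque"]),s["finger_gap"])
c=capture("scene");cv2.imwrite("pics/s6.png",cv2.resize(c["frame"][60:300,100:400],None,fx=2.5,fy=2.5,interpolation=2))
E
```

```text
clock: 7.1
ee_pos: [533.8, 109.9, 320.9]
tcp_rot: [-0.26, -0.032, 0.965, -0.003]
contact_force: [-9.6, 1.2, -6.8]
finger_gap: 9.4
[533.84 109.86 320.9 ] [-9.62  1.22 -6.77] [ 4.82  1.75 10.65] [-0.24  0.47  0.38] 9.395336030642719
```

View pics/s6.png

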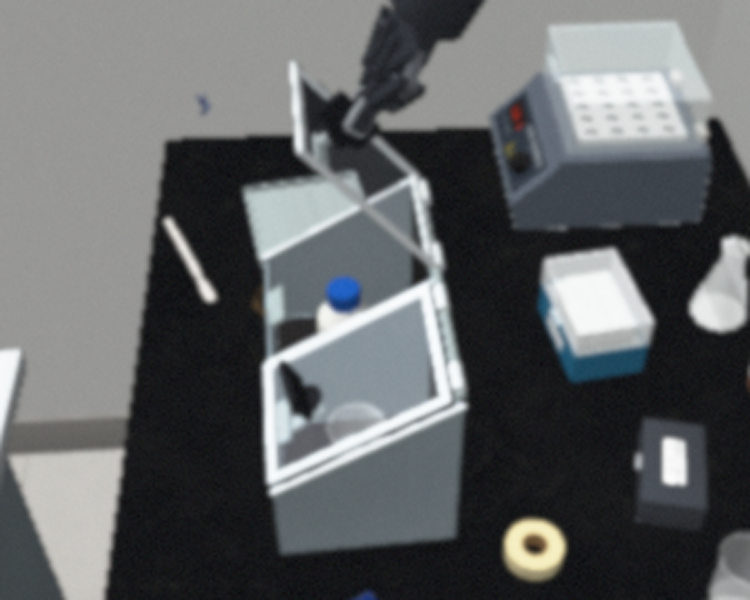

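```bash
python3 -m crank '[-3,0,-4,0,0,0,1,-3,0,-4,0,0,0,1]' 40; python3 - <<'E'
from h import *
s,p,r=st();print(p,s["contact_force"],r.inv().apply(s["contact_force"]),s["finger_gap"],s["joints"])
# retreat plan: move back 110 along tool z, then lift
E
```

```text
clock: 7.32
ee_pos: [536.0, 110.0, 321.4]
tcp_rot: [-0.263, -0.032, 0.964, -0.003]
contact_force: [-28.5, -1.6, -14.4]
finger_gap: 9.2
[536.02 110.04 321.37] [-28.52  -1.63 -14.41] [17.27  0.04 26.93] 9.201144090805444 [ 0.12  0.55  1.04  0.04  2.08 -1.51]
```

Force rises to 32 N with little motion, so the lid is at its stop. Now release and back away.

```bash
python3 -m crank '[2,0,3,0,0,0,1,2,0,3,0,0,0,-1,2,0,3,0,0,0,-1,2,0,3,0,0,0,-1,2,0,3,0,0,0,-1,2,0,0,0,0,0,-1,2,0,-40,0,0,0,-1,2,0,-80,0,0,0,-1,2,0,-110,0,0,0,-1,2,0,-110,0,0,0,-1]' 40; python3 - <<'E'
from h import *
s,p,r=st();print(p,s["contact_force"],s["finger_gap"],s["joints"])
c=capture("wrist");cv2.imwrite("pics/w7.png",c["frame"])
c=capture("scene");cv2.imwrite("pics/s7.png",cv2.resize(c["frame"][60:300,100:400],None,fx=2.5,fy=2.5,interpolation=2))
P=(380,100,470);print(plan(P,tool(0,2.2,-90)))
E
```

```text
clock: 8.15
ee_pos: [591.1, 112.4, 420.4]
tcp_rot: [-0.261, -0.032, 0.965, -0.003]
contact_force: [-0.9, -0.1, 0.1]
finger_gap: 85.5
[591.13 112.36 420.43] [-0.89 -0.08  0.12] 85.532363615683 [ 0.11  0.73  0.53  0.05  2.4  -1.5 ]
[208.6   1.5  61.9   0.2 -30.4   1.6]
```

View pics/w7.png

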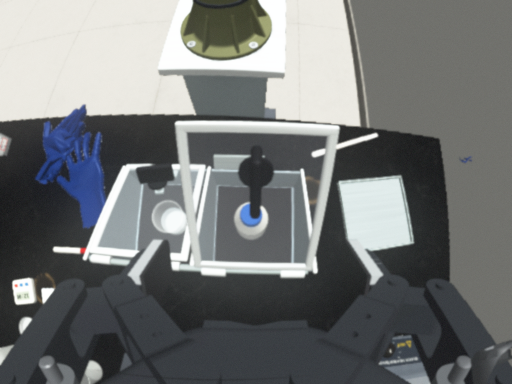

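View pics/s7.png

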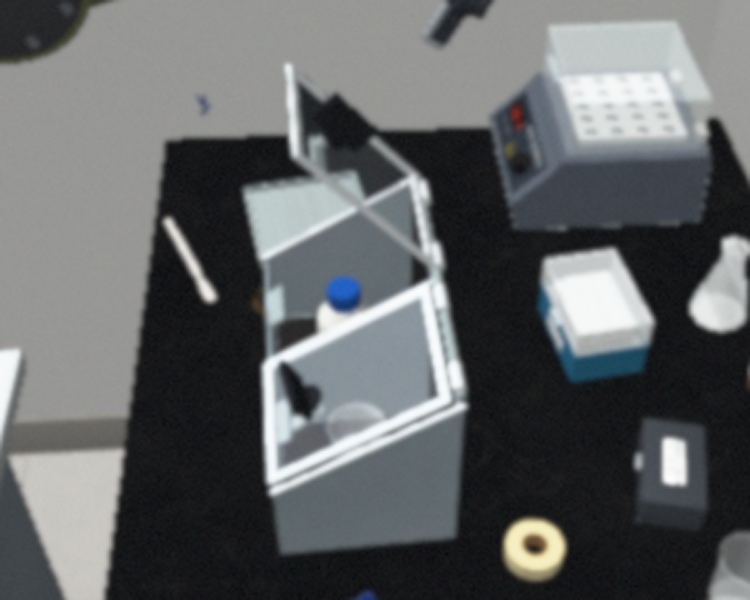

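The lid stands fully open with the blade in line with it (wrist image (258,150) to (254,215)). Now I work out whether a 45° tilted grasp stays within the joint ranges, using a planar fit to the recorded states.

```bash
cat > kin.py <<'E'
import numpy as np
from scipy.optimize import least_squares
D=[((.3005,1.5216,1.3207),(np.hypot(135.39,532.82),230.7)),((.01,1.65,1.48),(np.hypot(401.4,196.6),321.4)),((.13,1.75,1.26),(np.hypot(458.95,106.8),219.9)),((.49,1.14,2.0),(np.hypot(519.5,109.3),312.8)),((.73,.53,2.4),(np.hypot(591.1,112.4),420.4)),((.55,1.04,2.08),(np.hypot(536,110),321.4)),((-.32,2.15,.81),(np.hypot(394.8,105.8),260.3)),((.04,2.15,.43),(np.hypot(466.8,105.9),137.6))]
A=[];b=[]
for (j2,j3,j5),(r,z) in D:
    s=j2+j3;t=s+j5
    A.append([np.sin(j2),np.sin(s),np.cos(s),np.sin(t),1,0]);b.append(r)
    A.append([np.cos(j2),np.cos(s),-np.sin(s),np.cos(t),0,1]);b.append(z)
A=np.array(A);b=np.array(b);x=np.linalg.lstsq(A,b,rcond=None)[0]
if __name__=="__main__":print(x,(A@x-b).round(1))
def fk(q):
    j2,j3,j5=q;s=j2+j3;t=s+j5
    return np.array([x@[np.sin(j2),np.sin(s),np.cos(s),np.sin(t),1,0],x@[np.cos(j2),np.cos(s),-np.sin(s),np.cos(t),0,1],t*300])
def ik(r,z,tilt):
    g=np.array([r,z,(np.pi-np.radians(tilt))*300])
    o=least_squares(lambda q:fk(q)-g,[.2,1.8,.6]);return o.x,o.cost
E
python3 - <<'E'
from kin import *
import runpy;print(x.round(0),(A@x-b).round(1))
for r,z,t in [(535,116,45),(535,116,35),(535,116,50),(450,200,45),(450,200,30),(470,270,45),(420,300,45),(610,120,45),(610,220,45),(560,250,45)]:
    q,c=ik(r,z,t);print(r,z,t,q.round(2),round(c,2))
E
```

```text
[423. 447.  40. 242.   2. 219.] [-0.1  0.3  1.1 -1.2 -0.5  2.3  0.2 -0.8 -0.2  2.1 -0.3  0.5 -1.7 -5.3
  1.5  2.1]
535 116 45 [ 0.19  2.18 -0.01] 0.0
535 116 35 [0.19 2.09 0.26] 0.0
535 116 50 [ 0.2   2.22 -0.15] 0.0
450 200 45 [-0.21  2.31  0.25] 0.0
450 200 30 [-0.14  2.16  0.6 ] 0.0
470 270 45 [-0.27  2.18  0.45] 0.0
420 300 45 [-0.45  2.22  0.58] 0.0
610 120 45 [0.32 1.99 0.05] 0.0
610 220 45 [0.15 1.92 0.29] 0.0
560 250 45 [-0.01  2.    0.36] 0.0
```

```bash
python3 - <<'E'
from kin import *
from h import plan,tool
for r,z,t in [(420,470,0),(430,270,35),(440,250,35),(545,112,35)]:
    q,c=ik(r,z,t);print(r,z,t,q.round(2),round(c,2))
print(plan((420,100,470),tool(0,2.2,-90)))
E
```

```text
420 470 0 [-0.06  1.38  1.82] 0.0
430 270 35 [-0.32  2.15  0.7 ] 0.0
440 250 35 [-0.27  2.16  0.64] 0.0
545 112 35 [0.22 2.06 0.25] 0.0
[174.2  -1.   41.7   0.2 -30.4   1.6]
```

```bash
python3 -m crank '[35,0,-2,0,-6,0,-1,75,0,10,0,-12,0,-1,110,0,20,0,-18,1,-1,145,0,32,0,-24,1.5,-1,174,-1,42,0,-30.4,1.6,-1,174,-1,42,0,-30.4,1.6,-1]' 40; python3 - <<'E'
from h import *
s,p,r=st();print(p,s["contact_force"],s["joints"])
print(plan((425,100,280),tool(35,2.2,-90)))
E
```

```text
clock: 8.75
ee_pos: [417.8, 99.8, 468.9]
tcp_rot: [0.003, -0.019, 1.0, 0.002]
contact_force: [1.1, -0.2, 2.2]
finger_gap: 85.5
[417.76  99.78 468.85] [ 1.12 -0.21  2.2 ] [ 0.15 -0.04  1.37  0.    1.81 -1.46]
[ -6.3  -0.7 188.9   0.2 -34.7  -0.1]
```

```bash
python3 -m crank '[25,0,20,0,-7,0,-1,30,0,55,0,-14,0,-1,30,-0.7,95,0,-21,0,-1,20,-0.7,135,0,-28,0,-1,5,-0.7,170,0,-34.7,0,-1,-6,-0.7,189,0,-34.7,0,-1,-6,-0.7,189,0,-34.7,0,-1]' 40; python3 - <<'E'
from h import *
s,p,r=st();print(p,s["contact_force"],s["joints"])
c=capture("wrist");np.savez("w8.npz",**c);cv2.imwrite("pics/w8.png",c["frame"])
E
```

```text
clock: 9.33
ee_pos: [422.3, 99.7, 273.7]
tcp_rot: [0.3, -0.018, 0.954, 0.007]
contact_force: [0.5, 0.4, -0.2]
finger_gap: 85.3
[422.26  99.69 273.69] [ 0.53  0.43 -0.25] [ 0.2  -0.31  2.13 -0.14  0.72 -1.34]
```

View pics/w8.png

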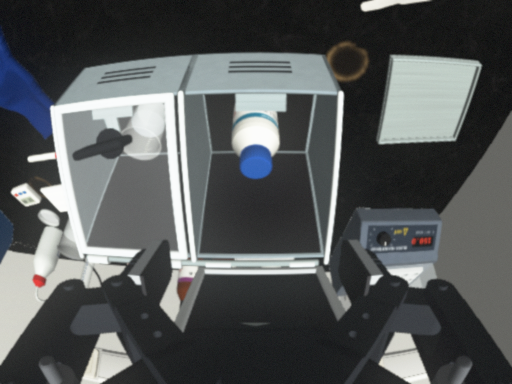

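The cap is clearly seen at (256,162) in the open bay. I triangulate it from the wrist, scene and top views.

```bash
cat > cap.py <<'E'
from h import *
def capblob(c,roi):
    h=cv2.cvtColor(c["frame"],cv2.COLOR_BGR2HSV);m=cv2.inRange(h,(100,110,60),(130,255,255));k=np.zeros_like(m);k[roi[0]:roi[1],roi[2]:roi[3]]=1;m*=k
    n,l,s,ce=cv2.connectedComponentsWithStats(m);i=1+np.argmax(s[1:,4]);return ce[i],s[i]
E
python3 - <<'E'
from cap import *
w=dict(np.load("w8.npz"));s=capture("scene");t=capture("top")
cv2.imwrite("pics/t8.png",cv2.resize(t["frame"][150:290,110:350],None,fx=3.2,fy=3.2,interpolation=2))
a=capblob(w,(120,200,220,300));b=capblob(s,(160,195,220,255));print(a,b)
print(tri([ray(w,a[0],True),ray(s,b[0])]))
try:
    e=capblob(t,(190,225,225,260));print(e,tri([ray(w,a[0],True),ray(s,b[0]),ray(t,e[0])]))
except Exception as x:print(x)
for z in(114,119,124):print(z,plane(w,a[0],z,True),plane(s,b[0],z))
E
```

```text
(array([255.47, 162.06]), array([239, 145,  34,  35, 929], dtype=int32)) (array([236.94, 176.65]), array([230, 170,  14,  14, 154], dtype=int32))
(array([517.54, 104.23, 115.85]), [np.float64(0.5263993267570465), np.float64(0.5263993267569155)])
(array([246.22, 205.11]), array([245, 202,   4,   6,  18], dtype=int32)) (array([520.06,  99.87, 116.99]), [np.float64(5.091564223617887), np.float64(3.4404708620697284), np.float64(7.406536953054738)])
114 [518.76 104.01 114.  ] [517.85 106.81 114.  ]
119 [513.8  103.78 119.  ] [517.82 101.54 119.  ]
124 [508.83 103.56 124.  ] [517.79  96.27 124.  ]
```

View pics/t8.png

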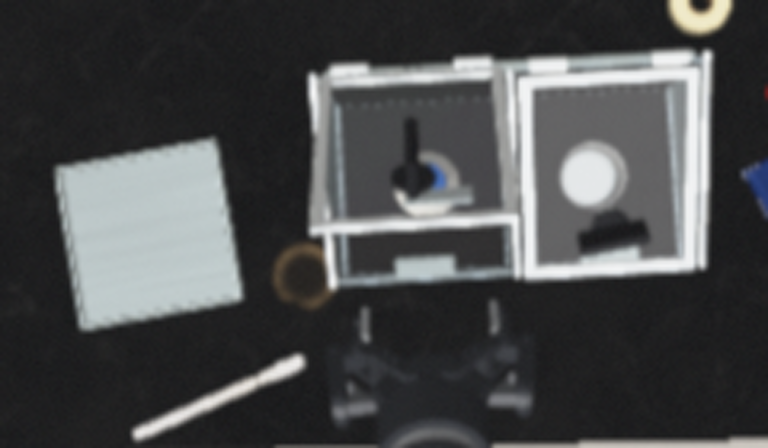

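```bash
python3 - <<'E'
from h import *
Rt=tool(35,2.2,-90);T=np.array([526,104,112.])
for k in(100,70,35,15,0):print(k,plan(T+Rt.apply([0,0,-k]),Rt))
E
```

```text
100 [11.7  0.1 95.5  0.1 -0.1 -0.1]
70 [ 11.6   0.  125.5   0.1  -0.1  -0.1]
35 [ 11.6  -0.  160.5   0.1  -0.1  -0.1]
15 [ 11.5  -0.1 180.5   0.1  -0.1  -0.1]
0 [ 11.5  -0.1 195.5   0.1  -0.1  -0.1]
```

```bash
python3 -m crank '[6,0,35,0,0,0,-1,11,0,70,0,0,0,-1,11.5,0,100,0,0,0,-1,11.5,0,130,0,0,0,-1,11.5,0,155,0,0,0,-1,11.5,0,175,0,0,0,-1,11.5,0,175,0,0,0,-1]' 40; python3 - <<'E'
from cap import *
s,p,r=st();print(p,s["contact_force"],s["joints"])
c=capture("wrist");np.savez("w9.npz",**c);cv2.imwrite("pics/w9.png",c["frame"])
q=capture("scene");cv2.imwrite("pics/s9.png",cv2.resize(q["frame"][60:300,100:400],None,fx=2.5,fy=2.5,interpolation=2))
w=dict(np.load("w8.npz"));a=capblob(w,(120,200,220,300));e=capblob(c,(140,330,200,320));print(a,e)
print(tri([ray(w,a[0],True),ray(c,e[0],True)]))
E
```

```text
clock: 10.07
ee_pos: [514.9, 103.3, 126.7]
tcp_rot: [0.298, -0.017, 0.954, 0.006]
contact_force: [-0.7, 0.9, -0.5]
finger_gap: 85.3
[514.9  103.31 126.68] [-0.67  0.93 -0.46] [ 0.16  0.15  2.1  -0.23  0.3  -1.24]
(array([255.47, 162.06]), array([239, 145,  34,  35, 929], dtype=int32)) (array([256.28, 227.87]), array([ 224,  196,   66,   64, 3558], dtype=int32))
(array([521.9 , 104.  , 110.84]), [np.float64(0.14845230325613845), np.float64(0.14845230325611247)])
```

View pics/w9.png

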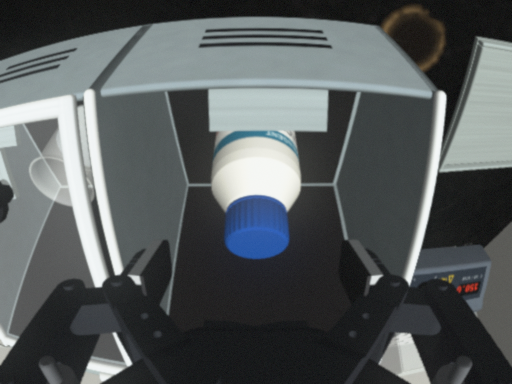

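View pics/s9.png

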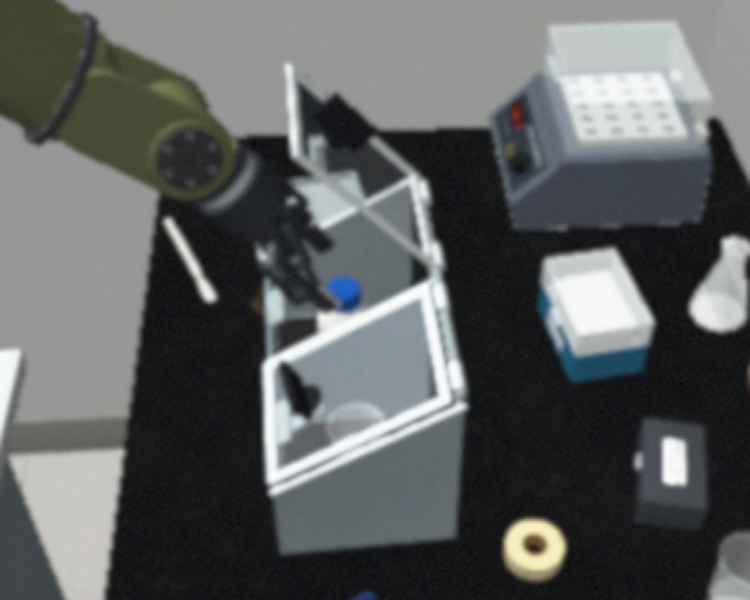

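```bash
python3 - <<'E'
from cap import *
c=dict(np.load("w9.npz"))
cv2.imwrite("pics/w9z.png",cv2.resize(c["frame"][180:270,200:320],None,fx=6,fy=6,interpolation=2))
for uv in[(257,258.5),(257,240),(226,235),(289,235)]:print(uv,[plane(c,uv,z,True) for z in(120,124)])
for z in(120,124):print(z,[proj(c,(519+18*np.cos(t),104+18*np.sin(t),z),True).round(1) for t in(0,np.pi/2,np.pi,-np.pi/2)])
E
```

```text
(257, 258.5) [array([543.19, 105.13, 120.  ]), array([535.31, 104.77, 124.  ])]
(257, 240) [array([520.25, 104.14, 120.  ]), array([513.45, 103.82, 124.  ])]
(226, 235) [array([515.57,  87.  , 120.  ]), array([508.99,  87.49, 124.  ])]
(289, 235) [array([514.48, 121.42, 120.  ]), array([507.95, 120.28, 124.  ])]
120 [array([255.6, 253.9]), array([289. , 239.2]), array([258.4, 220.7]), array([224.5, 238.2])]
124 [array([255.6, 259.7]), array([289.4, 245.4]), array([258.5, 227.4]), array([224.1, 244.4])]
```

View pics/w9z.png

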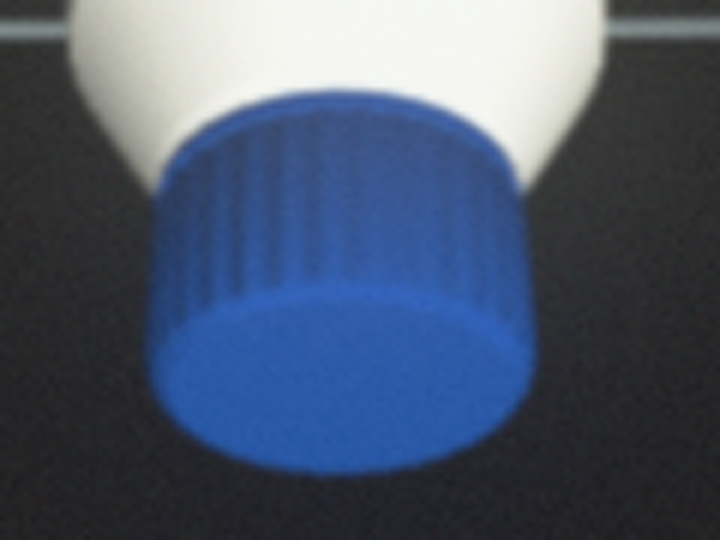

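The top rim spans (224.7–289.5, 227.2–258.8), matching the prediction for the axis at (519,104) and top at z=124 to within 1 px. Advance and grip.

```bash
python3 -m crank '[0,0.5,10,0,0,0,-1,0,0.5,19.5,0,0,0,-0.5,0,0.5,19.5,0,0,0,0.2,0,0.5,19.5,0,0,0,1,0,0.5,19.5,0,0,0,1,0,0.5,19.5,0,0,0,1,0,0.5,19.5,0,0,0,1,0,0.5,19.5,0,0,0,1,0,0.5,19.5,0,0,0,1]' 70; python3 - <<'E'
from cap import *
s,p,r=st();print(p,s["contact_force"],s["finger_gap"],s["joints"])
c=capture("wrist");cv2.imwrite("pics/w10.png",c["frame"])
E
```

```text
clock: 10.92
ee_pos: [526.1, 104.6, 115.3]
tcp_rot: [0.301, -0.017, 0.954, 0.007]
contact_force: [-1.4, -0.4, 7.5]
finger_gap: 33.0
[526.1  104.6  115.34] [-1.41 -0.36  7.54] 33.04147508168796 [ 0.16  0.2   2.08 -0.26  0.27 -1.22]
```

View pics/w10.png

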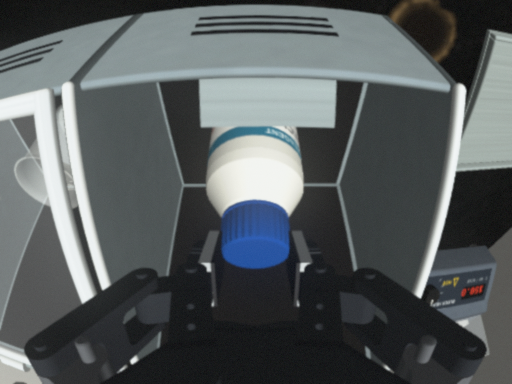

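Gap reads 33 mm, less than the 36 mm cap. I check where the pad tips sit on the cap before lifting.

```bash
python3 - <<'E'
from cap import *
s,p,r=st();c=capture("wrist")
for k in(0,4,8,12,30):print(k,[proj(c,p+r.apply([x,y,-k]),True).round(0) for x in(-11,11) for y in(-17,17)])
print("cap axis pts",[proj(c,(519,104,z),True).round(0) for z in(104,114,124)])
print("cap top in tool",r.inv().apply(np.array([518.8,104.2,124])-p),"cap bottom",r.inv().apply(np.array([518.8,104.2,104])-p))
cv2.imwrite("pics/w10z.png",cv2.resize(c["frame"][180:330,170:350],None,fx=4.2,fy=4,interpolation=2))
E
```

```text
0 [array([225., 263.]), array([287., 263.]), array([223., 226.]), array([289., 226.])]
4 [array([224., 267.]), array([288., 267.]), array([223., 229.]), array([290., 229.])]
8 [array([224., 271.]), array([288., 271.]), array([222., 233.]), array([290., 233.])]
12 [array([223., 275.]), array([289., 275.]), array([221., 236.]), array([291., 236.])]
30 [array([219., 295.]), array([293., 295.]), array([217., 253.]), array([296., 253.])]
cap axis pts [array([255., 221.]), array([255., 237.]), array([255., 254.])]
cap top in tool [  1.01  -0.14 -11.3 ] cap bottom [12.49 -0.2   5.08]
```

View pics/w10z.png

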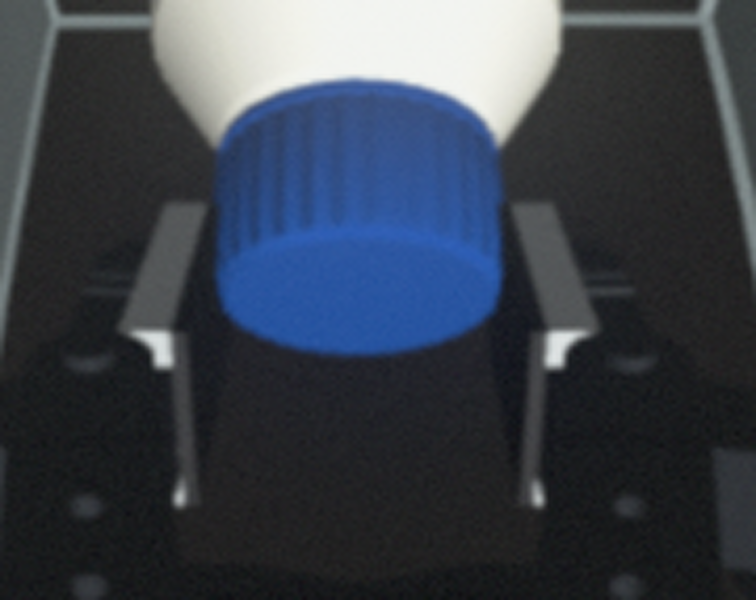

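The pad tips sit about 6 mm behind the TCP, so only the top 6–7 mm of the cap is held, which is too shallow. I reopen, go about 8 mm deeper and regrip.

```bash
python3 -m crank '[0,0,0,0,0,0,0.2,0,0,0,0,0,0,-0.2,0,0,0,0,0,0,-0.2,0,0,0,0,0,0,-0.2]' 40; python3 - <<'E'
from cap import *
s,p,r=st();c=capture("wrist");print(p,s["contact_force"],s["finger_gap"])
cv2.imwrite("pics/w11z.png",cv2.resize(c["frame"][180:330,170:350],None,fx=4.2,fy=4,interpolation=2))
for z in(120,124):print(z,[proj(c,(519+18*np.cos(t),104+18*np.sin(t),z),True).round(1) for t in(0,np.pi/2,np.pi,-np.pi/2)])
print(plan((530,104.2,109),tool(35,2.2,-90)))
E
```

```text
clock: 11.35
ee_pos: [526.1, 104.6, 115.6]
tcp_rot: [0.301, -0.017, 0.953, 0.007]
contact_force: [0.8, 0.1, -0.6]
finger_gap: 51.3
[526.07 104.64 115.57] [ 0.75  0.1  -0.65] 51.320856361727024
120 [array([254., 262.]), array([290.7, 246.8]), array([256.9, 227.4]), array([219.6, 245.7])]
124 [array([254.1, 268.5]), array([291.2, 253.7]), array([256.9, 235. ]), array([219.2, 252.7])]
[ 0.5 -0.6  7.5  0.1  0.  -0.2]
```

View pics/w11z.png

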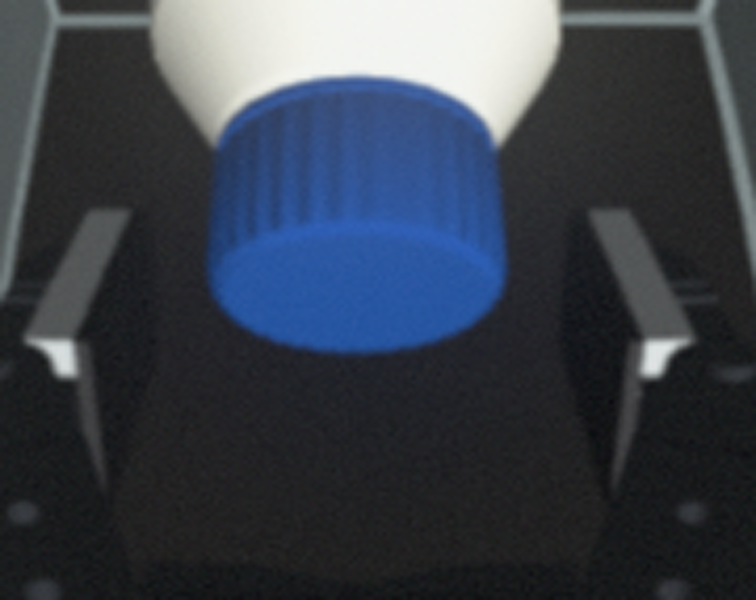

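```bash
python3 -m crank '[0.5,-0.5,5,0,0,0,-0.2,0.5,-0.5,10,0,0,0,-0.2,0.5,-0.5,10,0,0,0,-0.2,0.5,-0.5,10,0,0,0,-0.2]' 40; python3 - <<'E'
from cap import *
s,p,r=st();c=capture("wrist");print(p,s["contact_force"],s["finger_gap"],s["joints"])
print(plan((530,104.2,109),tool(35,2.2,-90)))
print("cap top in tool",r.inv().apply(np.array([518.8,104.2,124])-p),"cap bottom",r.inv().apply(np.array([518.8,104.2,104])-p))
E
```

```text
clock: 11.73
ee_pos: [531.4, 104.3, 106.4]
tcp_rot: [0.3, -0.017, 0.954, 0.007]
contact_force: [-0.4, 0.6, 0.4]
finger_gap: 51.4
[531.39 104.3  106.43] [-0.4   0.61  0.44] 51.36541847874463 [ 0.16  0.22  2.07 -0.27  0.25 -1.21]
[-0.2 -0.1 -2.7  0.1 -0.  -0.2]
cap top in tool [  0.24   0.42 -21.61] cap bottom [11.71  0.36 -5.23]
```

```bash
python3 -m crank '[0,0,-1.5,0,0,0,0,0,0,-1.5,0,0,0,0.3,0,0,-1.5,0,0,0,1,0,0,-1.5,0,0,0,1,0,0,-1.5,0,0,0,1,0,0,-1.5,0,0,0,1,0,0,-1.5,0,0,0,1]' 70; python3 - <<'E'
from cap import *
s,p,r=st();c=capture("wrist");print(p,s["contact_force"],s["finger_gap"],s["joints"])
cv2.imwrite("pics/w12z.png",cv2.resize(c["frame"][180:330,170:350],None,fx=4.2,fy=4,interpolation=2))
E
```

```text
clock: 12.37
ee_pos: [530.8, 104.4, 108.3]
tcp_rot: [0.301, -0.017, 0.953, 0.007]
contact_force: [-1.9, -0.5, 5.3]
finger_gap: 34.3
[530.8  104.35 108.35] [-1.9  -0.45  5.34] 34.26028351323068 [ 0.16  0.22  2.07 -0.27  0.25 -1.21]
```

View pics/w12z.png

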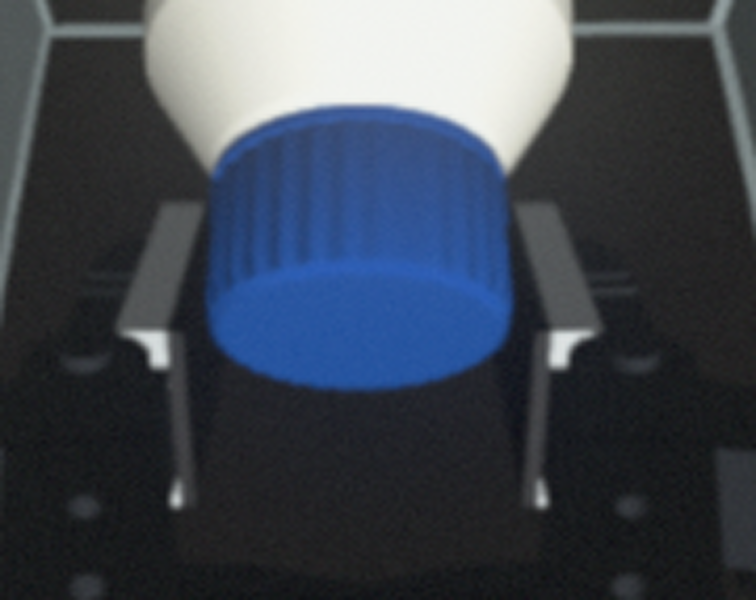

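```bash
python3 - <<'E'
from h import *
s,p,r=st()
for w in [(0,10),(-2,20),(-5,45),(-12,70),(-22,92),(-34,112),(-55,122),(-80,125)]:
    a=np.radians(2.2);print(w,plan(p+np.array([w[0]*np.cos(a),w[0]*np.sin(a),w[1]]),r)[:3])
E
python3 -m crank '[-4,0,-6,0,0,0,1,-5.7,0,-8.2,0,0,0,1,-5.7,0,-8.2,0,0,0,1,-5.7,0,-8.2,0,0,0,1]' 70; python3 - <<'E'
from cap import *
s,p,r=st();c=capture("wrist");print(p,s["contact_force"],s["finger_gap"])
cv2.imwrite("pics/w13.png",c["frame"])
for w in [(0,10),(-5,35),(-12,60),(-22,82),(-34,104),(-55,115),(-80,118)]:
    a=np.radians(2.2);print(w,plan(p+np.array([w[0]*np.cos(a),w[0]*np.sin(a),w[1]]),tool(35.2,2.2,-90)))
E
```

```text
(0, 10) [-5.7  0.  -8.2]
(-2, 20) [ -9.8   0.1 -17.5]
(-5, 45) [-21.8   0.1 -39.7]
(-12, 70) [-30.4   0.2 -64.2]
(-22, 92) [-34.8   0.2 -87.9]
(-34, 112) [ -36.5    0.3 -111.2]
(-55, 122) [ -25.     0.3 -131.5]
(-80, 125) [  -6.3    0.3 -148.3]
clock: 12.75
ee_pos: [530.6, 104.3, 118.4]
tcp_rot: [0.301, -0.017, 0.953, 0.007]
contact_force: [0.4, 0.3, -2.5]
finger_gap: 33.9
[530.63 104.3  118.37] [ 0.37  0.28 -2.45] 33.8565887714479
(0, 10) [-5.9  0.  -8.3  0.1 -0.2 -0.2]
(-5, 35) [-16.1   0.1 -31.6   0.1  -0.2  -0.2]
(-12, 60) [-24.8   0.2 -56.1   0.1  -0.2  -0.2]
(-22, 82) [-29.2   0.2 -79.9   0.1  -0.2  -0.2]
(-34, 104) [ -32.     0.3 -104.8    0.1   -0.2   -0.2]
(-55, 115) [ -21.1    0.3 -125.9    0.1   -0.2   -0.2]
(-80, 118) [  -2.4    0.2 -142.7    0.1   -0.2   -0.2]
```

View pics/w13.png

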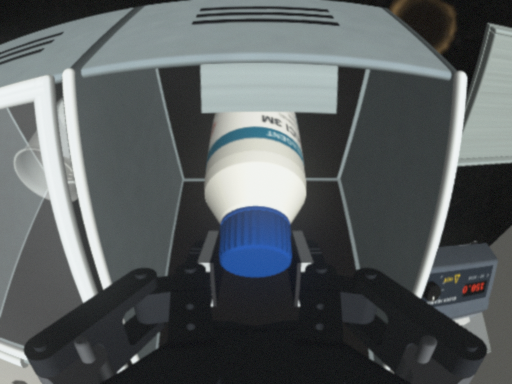

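Lifted 10 mm. The force reads −2.5 N (about 0.25 kg) and the cap has not slipped in the pads. Now bring it out past the front edge.

```bash
python3 -m crank '[-6,0,-8,0,0,0,1,-12,0,-20,0,0,0,1,-16,0,-32,0,0,0,1,-21,0,-45,0,0,0,1,-25,0,-58,0,0,0,1,-28,0,-71,0,0,0,1,-31,0,-85,0,0,0,1,-32,0.3,-105,0,0,0,1,-27,0.3,-116,0,0,0,1,-21,0.3,-126,0,0,0,1,-12,0.3,-135,0,0,0,1,-2.5,0.3,-143,0,0,0,1]' 70; python3 - <<'E'
from cap import *
s,p,r=st();print(p,s["contact_force"],s["finger_gap"],s["joints"])
c=capture("wrist");cv2.imwrite("pics/w14.png",c["frame"])
c=capture("scene");cv2.imwrite("pics/s14.png",cv2.resize(c["frame"][60:300,100:400],None,fx=2.5,fy=2.5,interpolation=2))
E
```

```text
clock: 13.8
ee_pos: [449.9, 101.2, 236.7]
tcp_rot: [0.301, -0.017, 0.954, 0.007]
contact_force: [0.2, -0.4, -1.7]
finger_gap: 33.5
[449.94 101.19 236.72] [ 0.23 -0.41 -1.67] 33.54298206987464 [ 0.19 -0.19  2.13 -0.15  0.6  -1.32]
```

View pics/w14.png

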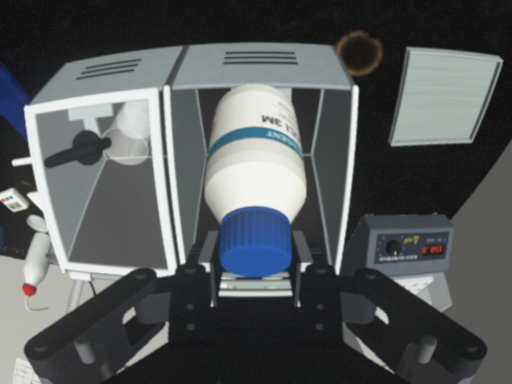

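View pics/s14.png

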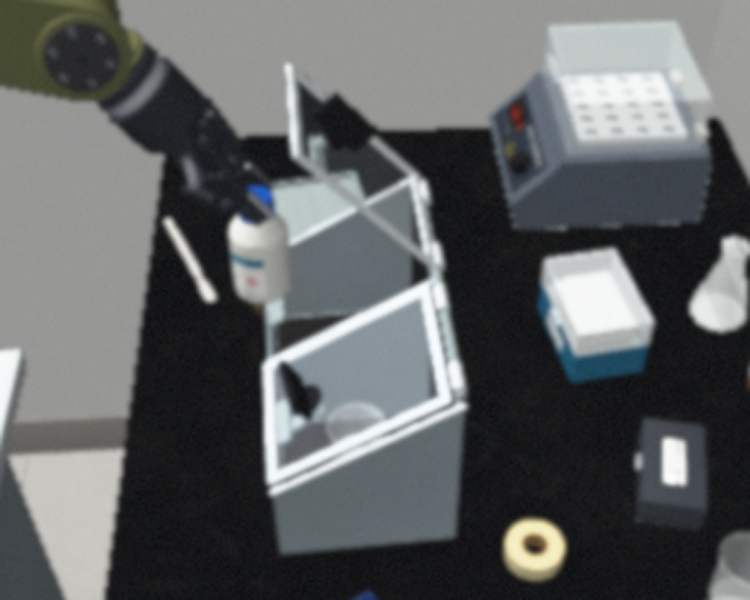

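The bottle is out of the case, upright, at zoomed (258,245). Next I re-measure the tray corners from the wrist and top views and plan the carry.

```bash
python3 - <<'E'
from h import *
w=capture("wrist");t=capture("top")
def quad(c,roi):
    y0,y1,x0,x1=roi;h=cv2.cvtColor(c["frame"],cv2.COLOR_BGR2GRAY);m=np.zeros_like(h);m[y0:y1,x0:x1]=(h[y0:y1,x0:x1]>110)*255
    m=cv2.morphologyEx(m,cv2.MORPH_CLOSE,np.ones((5,5)))
    cs=max(cv2.findContours(m,0,2)[0],key=cv2.contourArea)
    q=cv2.approxPolyDP(cs,.05*cv2.arcLength(cs,True),True)[:,0];return q
qw=quad(w,(40,160,385,512));qt=quad(t,(185,262,120,200));print(qw.tolist(),qt.tolist())
Pt=[plane(t,q,12) for q in qt];Pw=[plane(w,q,12,True) for q in qw]
print(np.array(Pt),np.mean(Pt,0));print(np.array(Pw),np.mean(Pw,0))
pr=[]
for q,P in zip(qt,Pt):
    j=np.argmin([np.linalg.norm(P-x) for x in Pw]);pr.append(tri([ray(t,q),ray(w,qw[j],True)])[0])
print("tri",np.array(pr),np.mean(pr,0))
E
```

```text
[[407, 48], [391, 145], [471, 142], [502, 61]] [[176, 193], [128, 202], [135, 252], [185, 242]]
[[569.65 303.45  12.  ]
 [545.43 445.51  12.  ]
 [397.98 424.15  12.  ]
 [424.34 277.45  12.  ]] [484.35 362.64  12.  ]
[[416.08 271.84  12.  ]
 [564.89 301.95  12.  ]
 [541.18 447.68  12.  ]
 [395.9  423.31  12.  ]] [479.51 361.19  12.  ]
tri [[569.66 304.91   6.75]
 [543.7  447.31  10.83]
 [397.15 424.94  10.12]
 [422.89 280.75  -4.79]] [483.35 364.48   5.73]
```

```bash
python3 - <<'E'
from h import *
from kin import ik
s,p,r=st();hd=28;a=np.radians(hd)
Rt=R.from_euler('z',hd-2.2,degrees=True)*r
B=np.array([483,362.5]);T=np.r_[B+12*np.array([np.cos(a),np.sin(a)]),0]
for z in(236.7,150,107.5):
  X=T+[0,0,z];print(X,plan(X,Rt),ik(np.hypot(*X[:2]),z,35)[0])
E
```

```text
[493.6  368.13 236.7 ] [-42.7 265.1  30.9 -14.8   0.1 -21.1] [0.17 1.77 0.59]
[493.6  368.13 150.  ] [  7.1 264.8 101.9 -14.8   0.1 -21.1] [0.29 1.85 0.39]
[493.6  368.13 107.5 ] [ 31.5 264.7 136.7 -14.8   0.1 -21.1] [0.36 1.88 0.29]
```

```bash
python3 -m crank '[-1.7,10.6,1.2,-0.6,0,-0.8,1,-5.6,34.5,4,-1.9,0,-2.7,1,-10.2,63.6,7.4,-3.6,0,-5.1,1,-15.4,95.4,11.1,-5.3,0,-7.6,1,-20.5,127,14.8,-7.1,0,-10.1,1,-25.6,159,18.5,-8.9,0,-12.7,1,-30.7,191,22.2,-10.7,0,-15.2,1,-35.4,220,25.6,-12.3,0,-17.5,1,-39.3,244,28.4,-13.6,0,-19.4,1,-41.8,260,30.3,-14.5,0,-20.7,1,-42.7,265,30.9,-14.8,0,-21.1,1,-42.7,265,30.9,-14.8,0,-21.1,1]' 70; python3 - <<'E'
from cap import *
s,p,r=st();print(p,s["contact_force"],s["finger_gap"],s["joints"])
c=capture("wrist");cv2.imwrite("pics/w15.png",c["frame"])
c=capture("scene");cv2.imwrite("pics/s15.png",cv2.resize(c["frame"][60:300,100:400],None,fx=2.5,fy=2.5,interpolation=2))
Rt=tool(35.1,28,-90)
for z in(200,150,120,112,109,107):
  print(z,plan((493.6,368.1,z),Rt))
E
```

```text
clock: 15.0
ee_pos: [493.6, 369.2, 235.7]
tcp_rot: [0.292, -0.23, 0.925, 0.074]
contact_force: [-0.7, -0.3, -3.6]
finger_gap: 34.0
[493.61 369.25 235.71] [-0.67 -0.33 -3.56] 34.036528497724774 [ 0.61  0.18  1.77 -0.12  0.59 -1.37]
200 [20.5  0.1 29.7  0.  -0.  -0.2]
150 [49.3  0.  70.6  0.  -0.  -0.2]
120 [66.5 -0.1 95.2  0.  -0.  -0.2]
112 [ 71.1  -0.1 101.7   0.   -0.   -0.2]
109 [ 72.8  -0.1 104.2   0.   -0.   -0.2]
107 [ 74.   -0.1 105.8   0.   -0.   -0.2]
```

View pics/w15.png

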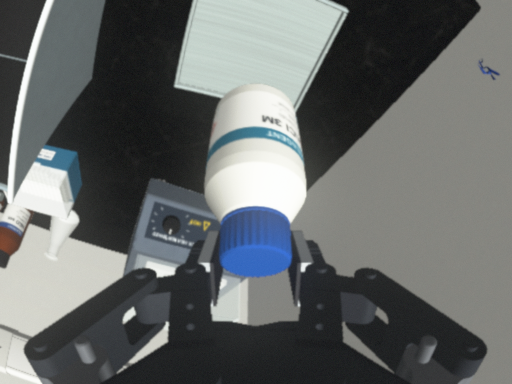

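View pics/s15.png

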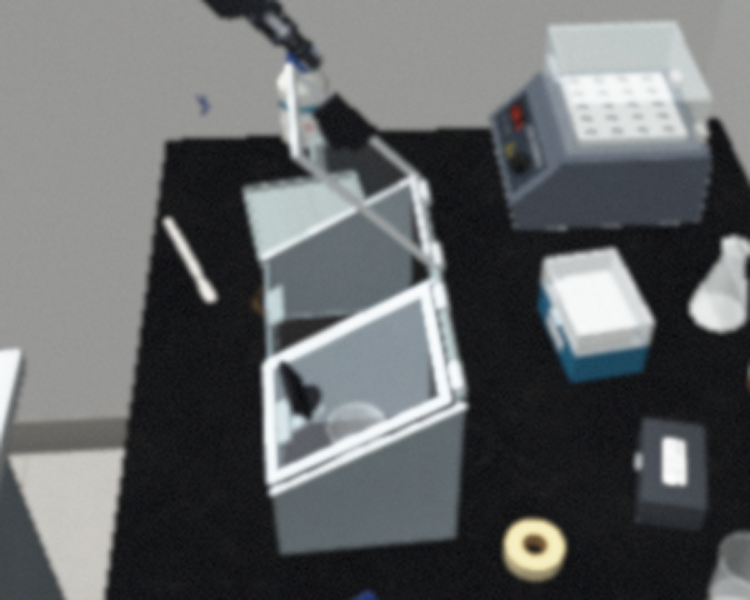

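The bottle holds the same pose in the gripper above the tray. Lower it.

```bash
python3 -m crank '[5,0,8,0,0,0,1,15,0,22,0,0,0,1,27,0,39,0,0,0,1,39,0,56,0,0,0,1,50,0,71,0,0,0,1,58,0,83,0,0,0,1,64,0,91,0,0,0,1,68,0,97,0,0,0,1,68,0,97,0,0,0,1]' 70; python3 - <<'E'
from cap import *
s,p,r=st();print(p,s["contact_force"],s["finger_gap"])
t=capture("top");cv2.imwrite("pics/t16.png",cv2.resize(t["frame"][150:290,110:350],None,fx=3.2,fy=3.2,interpolation=2))
Rt=tool(35.1,28,-90)
for z in(112,110,108,107,106):
  print(z,plan((493.6,368.1,z),Rt))
E
```

```text
clock: 15.85
ee_pos: [493.1, 367.5, 116.2]
tcp_rot: [0.291, -0.229, 0.926, 0.073]
contact_force: [0.0, -0.1, -3.0]
finger_gap: 33.8
[493.05 367.48 116.18] [ 0.05 -0.1  -3.03] 33.82296966971707
112 [ 2.8  0.2  4.6  0.  -0.1 -0.2]
110 [ 3.9  0.1  6.2  0.  -0.1 -0.2]
108 [ 5.1  0.1  7.8  0.  -0.1 -0.2]
107 [ 5.7  0.1  8.7  0.  -0.1 -0.2]
106 [ 6.2  0.1  9.5  0.  -0.1 -0.2]
```

View pics/t16.png

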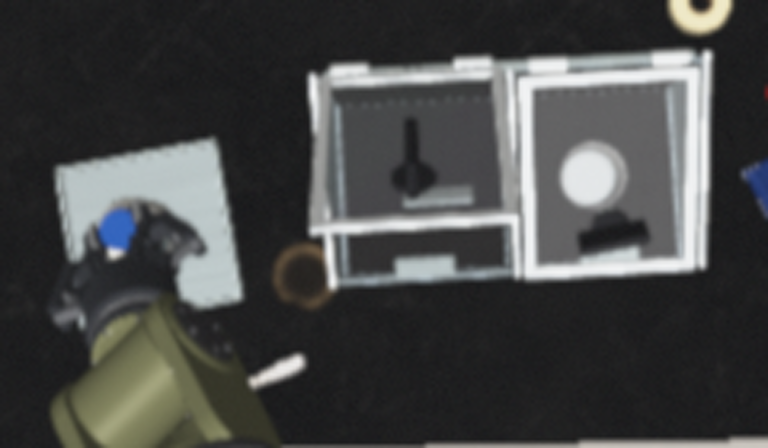

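```bash
python3 - <<'E'
from cap import *
t=capture("top");e=capblob(t,(205,240,130,165));print(e,[plane(t,e[0],z) for z in(125,132)],proj(t,(483,362.5,132)))
E
python3 -m crank '[1.5,0,2.5,0,0,0,1,3,0,4.6,0,0,0,1,4,0,6.2,0,0,0,1,5,0,7.8,0,0,0,1,5,0,7.8,0,0,0,1]' 70
```

```text
(array([146.11, 221.34]), array([140, 215,  13,  13, 120], dtype=int32)) [array([485.06, 366.13, 125.  ]), array([484.92, 364.54, 132.  ])] [146.87 222.04]
clock: 16.37
ee_pos: [493.9, 368.2, 108.6]
tcp_rot: [0.292, -0.229, 0.926, 0.074]
contact_force: [0.1, 0.3, -2.9]
finger_gap: 33.8
```

```bash
python3 -m crank '[0.5,0,0.8,0,0,0,1,1.1,0,1.6,0,0,0,1,1.1,0,1.6,0,0,0,1]' 70; python3 -m crank '[0.5,0,0.8,0,0,0,1,0.5,0,0.8,0,0,0,1]' 70
```

```text
clock: 16.62
ee_pos: [493.9, 368.2, 106.5]
tcp_rot: [0.292, -0.229, 0.926, 0.074]
contact_force: [0.4, 0.1, -3.2]
finger_gap: 33.7
clock: 16.78
ee_pos: [494.4, 368.6, 106.4]
tcp_rot: [0.293, -0.229, 0.925, 0.074]
contact_force: [-0.8, -0.6, 4.2]
finger_gap: 34.0
```

Touchdown: the force went from −3 to +4 N at the expected height. Release gently and back off.

```bash
python3 -m crank '[0,0,0,0,0,0,0.25,0,0,0,0,0,0,0.1,0,0,0,0,0,0,0,0,0,0,0,0,0,-0.2,0,0,0,0,0,0,-0.3,0,0,0,0,0,0,-0.3]' 40; python3 - <<'E'
from cap import *
s,p,r=st();print(p,s["contact_force"],s["finger_gap"])
c=capture("wrist");cv2.imwrite("pics/w17.png",c["frame"])
E
```

```text
clock: 17.28
ee_pos: [494.4, 368.6, 106.4]
tcp_rot: [0.293, -0.229, 0.925, 0.074]
contact_force: [-0.7, -0.9, 0.0]
finger_gap: 55.5
[494.44 368.63 106.45] [-0.74 -0.91  0.02] 55.525767780276745
```

View pics/w17.png

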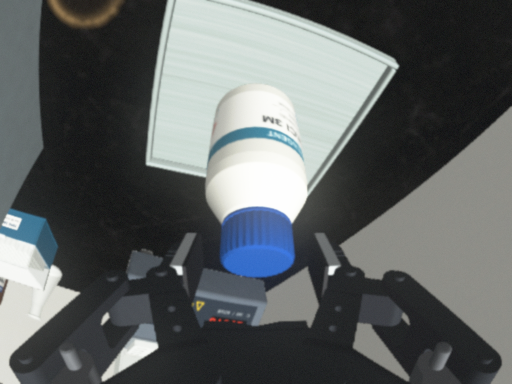

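The bottle stands free in the tray with the cap at (257,240), clear of both pads. Open fully and retreat along the tool axis.

```bash
python3 -m crank '[0,0,-5,0,0,0,-0.6,0,0,-20,0,0,0,-0.6,0,0,-45,0,0,0,-0.6,0,0,-75,0,0,0,-1,0,0,-105,0,0,0,-1,0,0,-130,0,0,0,-1,-30,0,-160,0,0,0,-1,-30,0,-160,0,0,0,-1]' 40; python3 - <<'E'
from cap import *
s,p,r=st();print(p,s["contact_force"],s["joints"])
c=capture("wrist");cv2.imwrite("pics/w18.png",c["frame"])
c=capture("top");cv2.imwrite("pics/t18.png",cv2.resize(c["frame"][130:290,110:400],None,fx=2.7,fy=2.7,interpolation=2))
c=capture("scene");cv2.imwrite("pics/s18.png",cv2.resize(c["frame"][60:300,100:400],None,fx=2.5,fy=2.5,interpolation=2))
E
```

```text
clock: 18.0
ee_pos: [436.1, 337.8, 262.6]
tcp_rot: [0.298, -0.229, 0.924, 0.076]
contact_force: [1.4, 1.1, 2.5]
finger_gap: 85.1
[436.09 337.8  262.62] [1.37 1.13 2.5 ] [ 0.63 -0.    1.9  -0.13  0.62 -1.34]
```

View pics/w18.png

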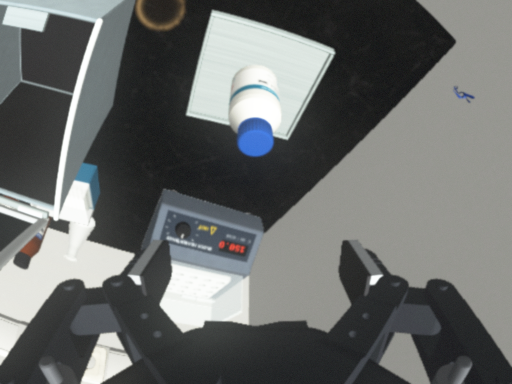

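View pics/t18.png

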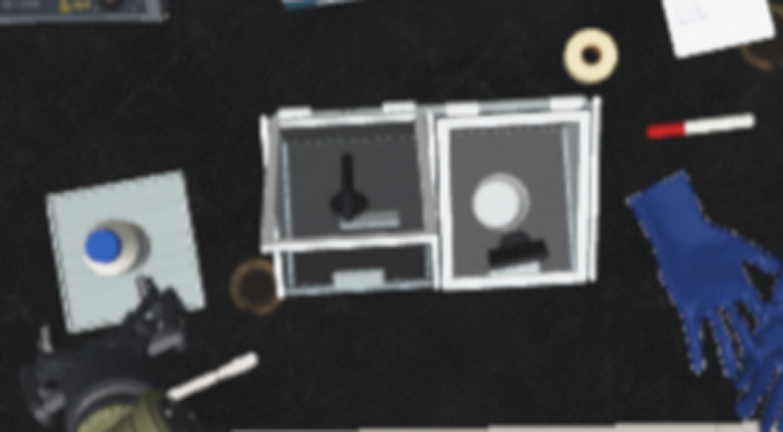

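View pics/s18.png

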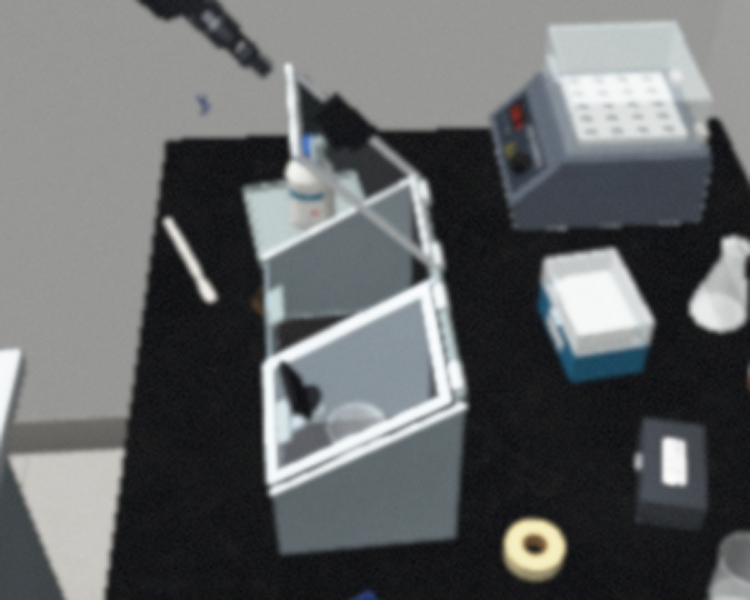

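The top view shows the bottle in the tray, the right bay shut with its beaker in place, and the marker and tape undisturbed. One numeric check of lid angle and wing alignment before handing in.

```bash
python3 - <<'E'
from h import *
s=capture("scene");t=capture("top")
S=lambda u,v:(u/2.5+100-.4,v/2.5+60-.4);T=lambda u,v:(u/2.7+110-.4,v/2.7+130-.4)
for n,a,b in[("FL",S(290,66),T(264,247)),("FR",S(297,155),T(435,240))]:
    P,e=tri([ray(s,a),ray(t,b)]);H=case((85,0,195),yaw=2.4);v=P-H;x=v@[np.cos(.042),np.sin(.042),0]
    print(n,P,e,"lid open deg",180-np.degrees(np.arctan2(v[2],x))-0, "-> opening",210-np.degrees(np.arctan2(v[2],x)))
# predicted lid & blade directions in top view for full open and wing 90/80
H=np.array([85,80,195.]);d=np.array([-.643,0,.766]);n=np.array([.766,0,.643])
for w in(90,85,80):
    c,q=np.cos(np.radians(w)),np.sin(np.radians(w));bl=c*np.array([0,1,0])+q*d
    A=[proj(t,case(H+150*d+44*n+k*30*bl,yaw=2.4)) for k in(-1,1)];v=A[1]-A[0];print(w,A,np.degrees(np.arctan2(v[0],v[1])))
g=cv2.cvtColor(t["frame"],cv2.COLOR_BGR2GRAY)[182:212,230:250];ys,xs=np.where(g<40)
sel=(ys<17);print(np.c_[xs,ys][sel].shape,cv2.fitLine(np.c_[xs,ys][sel].astype(np.float32),2,0,.01,.01).ravel()+[0,0,230,182])
print(bot.get_state()["clock"],bot.get_state()["contact_force"])
E
```

```text
FL [478.16 178.85 345.3 ] [np.float64(0.6876519267529695), np.float64(0.6876519267529859)] lid open deg 50.35718841799735 -> opening 80.35718841799735
FR [482.57  36.58 345.63] [np.float64(0.5814906465445275), np.float64(0.5814906465444251)] lid open deg 50.06721057473183 -> opening 80.06721057473183
90 [array([237.43, 184.86]), array([237.75, 200.19])] 1.1971862010226935
85 [array([238.55, 184.82]), array([236.58, 200.23])] -7.316920783293182
80 [array([239.67, 184.84]), array([235.41, 200.21])] -15.499378486128103
(34, 2) [  0.02   1.   238.06 193.12]
18.25 [ 0.48 -0.33 -0.55]
```

```bash
python3 -c "
from cell import workorder
print(workorder.close_job())"
```

```text
the job is handed in; nothing more can be done
None
```

The job is done and handed in at about 18 s of the 61 s allowed. I turned the left wing to its stop and swung that lid to its stop. I then lifted the bottle out by its cap and set it down upright in the tray.

**Last checks:**
- **Wing:** the blade's direction in the top view matches a full 90° turn; an 85° turn would look about 8° different.
- **Lid:** triangulated at 80.1–80.4° open, which is its 1.4 rad stop.
- **Bottle:** upright and free in the tray, within about 2–3 mm of its centre. I released it only after the force showed it had touched down.
- **Left alone:** the right lid is shut, its wing untouched, and the beaker, marker and tape look where they were.
- **Robot:** clear of everything and reading about zero contact force.

**What failed or disagreed:**
- **First cap grip:** it held only the top 6–7 mm of the cap, so I reopened, went deeper and regripped before lifting.
- **Finger gap:** it read about 34 mm on the 36 mm cap.
- **Weak measurements:** two-view heights for the near tray corner (−5 mm) and the far end of the wing blade were poor. I used the other points and the stated heights there.

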